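# Weigh a batch of casting glass on the beam scale

## Task

Weigh out the batch of casting glass: with the beam arrested, pour the glass chunks out of the scoop into the scale's tray, stand the empty scoop upright back on its cork mat, and put every other chunk lying on the bench into the tray too. Then push the arrest lever all the way over so that the beam swings free and settles tray-down with nothing touching it, and bring the lever fully back so that the beam is arrested level again. All the glass must end up lying in the tray, and the bottle, foil roll and hammer stay where they are.

Things in the scene. Friction and masses are not known exactly. Their poses are not given: they have to be found in the camera images.
- scale: fixed beam scale, dark steel base plate 110 (x) x 430 (y) x 12 mm; origin at the plate's underside below the beam's pivot; z up. The beam runs along y with its pivot 58 mm up: square tray at y = -150 mm, brass counterweight (40 mm across, top 82 mm up) at y = 110 to 148 mm, arrest lever beyond it at y = +207 mm
- tray_in (a point): centre of the inner floor of the scale's open square steel tray, 50 mm above the bench when the beam is level; inside 122 x 122 mm, walls 4 mm thick and 21 mm high above this point; frame axes those of the beam (level beam: those of the scale)
- beam (a joint): tilt of the beam: 0 level, positive = tray down, limits -0.11 and +0.11 rad. While arrested it is held level; empty and free it would drop on the counterweight side, loaded with the whole batch it drops on the tray side
- arrest (a joint): angle of the arrest lever about the horizontal axis through lever_axis (the scale's y): 0 = arrested (lever leans 0.6 rad towards the scale's -x), 1.2 = fully free (leans 0.6 rad towards +x). It stays where it is left; cams on its shaft lift the beam level as it returns to 0
- lever_grip (a point): centre of the lever's black cross-grip, a cylinder 18 mm thick and 30 mm long along the scale's y, 100 mm from the axis; 108 mm above the bench when arrested or fully free, 125 mm midway
- lever_axis (a point): fixed point on the lever's hinge axis under the lever, 25 mm above the bench
- scoop: loose open-topped metal scoop, 160 g: flat floor 70 (x) x 72 mm (y), upright back and side walls 55 mm high and 3 mm thick, the -x side open as a pouring ramp that rises from the floor at 40 degrees; origin under the centre of the floor, z up, pours towards -x
- scoop_grip (a point): centre of the scoop's overhead wooden bar, 106 mm above its underside: 14 mm wide (scoop x), 20 mm high, 66 mm free length along the scoop's y, with free space underneath
- scoop_lip (a point): middle of the scoop's pouring lip, 75 mm forward (-x) of the origin and 36 mm above the underside
- mat: fixed cork mat 140 x 130 x 4 mm, the scoop's place; origin at the centre of its underside
- inner1: rough block of dark green casting glass, 28 x 24 x 20 mm, about 35 g; origin at the centre of the 28 x 24 mm underside it was set down on, z the 20 mm height; starts in the scoop; 2 to 4 of these are present (None if absent)
- inner2: rough block of dark green casting glass, 28 x 24 x 20 mm, about 35 g; origin at the centre of the 28 x 24 mm underside it was set down on, z the 20 mm height; starts in the scoop; 2 to 4 of these are present (None if absent)
- inner3: rough block of dark green casting glass, 28 x 24 x 20 mm, about 35 g; origin at the centre of the 28 x 24 mm underside it was set down on, z the 20 mm height; starts in the scoop; 2 to 4 of these are present (None if absent)
- inner4: rough block of dark green casting glass, 28 x 24 x 20 mm, about 35 g; origin at the centre of the 28 x 24 mm underside it was set down on, z the 20 mm height; starts in the scoop; 2 to 4 of these are present (None if absent)
- loose1: rough block of dark green casting glass, 28 x 24 x 20 mm, about 35 g; origin at the centre of the 28 x 24 mm underside it was set down on, z the 20 mm height; starts lying on the bench; 2 to 4 of these are present (None if absent)
- loose2: rough block of dark green casting glass, 28 x 24 x 20 mm, about 35 g; origin at the centre of the 28 x 24 mm underside it was set down on, z the 20 mm height; starts lying on the bench; 2 to 4 of these are present (None if absent)
- loose3: rough block of dark green casting glass, 28 x 24 x 20 mm, about 35 g; origin at the centre of the 28 x 24 mm underside it was set down on, z the 20 mm height; starts lying on the bench; 2 to 4 of these are present (None if absent)
- loose4: rough block of dark green casting glass, 28 x 24 x 20 mm, about 35 g; origin at the centre of the 28 x 24 mm underside it was set down on, z the 20 mm height; starts lying on the bench; 2 to 4 of these are present (None if absent)
- oil: bystander: small amber bottle, 42 mm across, 110 mm high, standing; origin under its centre
- foil: bystander: roll of copper foil lying flat, 80 mm across, 12 mm high; origin under its centre
- hammer: bystander: small hammer lying on the bench, 200 mm long; origin under its middle

How it is judged:
By the outcome, as a careful person would: the job done as asked, in the order asked, and still so for the second after the job is handed in, with the robot touching nothing.
Of inner1, inner2, inner3, inner4 only 2 to 4 are there at a start; the rules pass over those that are not, and their reading is None.
Of loose1, loose2, loose3, loose4 only 2 to 4 are there at a start; the rules pass over those that are not, and their reading is None.
At some moment in a run one of scoop, loose1, loose2, loose3, loose4 may be knocked a few centimetres aside while the robot is not near it.
It also fails if it takes over 210 s, if anything falls off the work surface, if the arm or the gripper's body presses on something with over 40 N, if the wrist force passes 120 N, or if a joint passes its speed limit or range.

## Robot

A 7-joint arm with a two-finger parallel gripper is mounted at the origin on the work surface. World frame = base frame: x ahead of the robot, y to its left, z up, the work surface at z = 0. Lengths are in m, angles in rad, forces in N, time in s.
With the tool pointing down it reaches from about 0.4 to 0.85 m from the base axis. Payload 4.5 kg.
Tool frame: the origin (TCP) lies at the very end of the fingers, on their centre line; the grasp point (between the pads) lies 19 mm behind it; z points along the fingers, y is the line along which they close (so a half turn about z gives the same grasp; the last joint's range is limited). The gripper opens to 88 mm and grips with 3 to 60 N. Pads are 18 mm wide; open, the fingers measure 123 mm over their backs; the gripper's body (75 mm by 187 mm) begins 45 mm behind the grasp point.
Start: joints at [1.343, 0.689, -0.195, 1.565, 0.157, 0.902, -0.215], TCP at [0.162, -0.604, 0.201] pointing down, gripper open.
Joint ranges: [-3.01, 3.01], [-0.46, 2.08], [-1.47, 1.51], [0.13, 2.56], [-1, 4.14], [0.04, 2.09], [-2.66, 2.66]. Speed limits (rad/s): [2.57, 2.57, 3.14, 3.14, 3.14, 3.14, 3.14].

## Interface

Orientations are given as a unit quaternion [x, y, z, w].
In Python, from plant import r gives the robot as it stands. The module is installed in compiled form; this text tells all that it offers.
- The arm moves only by the shell command python3 -m pendant 'ROWS' [FORCE]. ROWS is JSON, one flat list of numbers, 7 for each row, row after row: the opening, from 0 (shut) to 1 (fully open), then the shift along the tool's x, y, z scaled (see below), then the turn, a rotation vector about the tool's x, y, z scaled (see below). A call has 1 to 12 rows; each row is the pose to reach, as a shift and turn from the pose commanded when the call began, along the tool's axes at that moment; what a row does not reach only later rows make up. The controller multiplies each number of a shift by 0.15 m and each number of a turn by pi/2 rad. A row lasts 1/10 s, in which the tool goes at most 50 mm and 8.59 degrees, less where a joint would pass 70% of its speed; a pose out of reach is approached as far as the arm can. A call with a number of a shift or a turn outside -1 to 1 is refused whole. A call with a gripper value outside its range is refused whole. The fingers move at their own pace and stop on an object; FORCE is the grip in N (left out, the last holds). Time passes only in rows, so rows that repeat a pose let the fingers close. It gives the time, the measured TCP pose, the force, the opening and the grip force at its end, in the units of the state.
- r.get_state(): the state, without advancing time (a new reading comes with each control period).
- r.snapshot(name): name is "scene" or "top" or "wrist"; returns a dict with "img" (384x512x3 uint8, red, green, blue), "mtx" (3x3 intrinsics, pixels), "cam_to_world" (4x4, takes a point from camera to world coordinates). Camera axes: x right, y up, looking along -z (the intrinsics and any distortion apply to the point x, -y, -z); pixel columns grow to the right and rows downward; lengths in m; the calibration is good to about 2 mm. A picture is of the moment at which its call begins. There is no depth.
- r.finish_job(): hands the job in; it is judged then, once.
The state is a dict: "clock": time; "q": joint angles; "qd": joint speeds; "joint_torque": joint torques, N m; "tool_pos": TCP position; "eef_rot": TCP orientation; "contact_force": force on the tool from outside, world axes, zero at the start; "moment": the same for the moment, N m; "opening": opening from 0.0 (shut) to 1.0 (fully open); "finger_force": force on a finger pad.
Only numpy, scipy, OpenCV 4.12 (cv2) and the standard library are available. Lean on these libraries where they do the work, as an engineer would, in place of code of your own. Each camera call takes 0.05 s, during which the arm holds its last target. There are 200 camera calls.

## Working session

There is one attempt and no reset: what is moved stays moved. The work goes in short steps, Python scripts to look and compute and a shell command to move; the robot and the scene stay as the last step left them, time stands still between calls to the robot, and variables do not carry over. Pictures are saved under pics/ and viewed, at most 14 in all, crops included, and the job is handed in when it is done.

```bash
mkdir -p pics; ls; cat > h.py <<'E'
import numpy as np, cv2
from plant import r
from scipy.spatial.transform import Rotation as R
def snap(name,fn):
    s=r.snapshot(name); cv2.imwrite(fn,s["img"][:,:,::-1]); np.savez(fn+".npz",mtx=s["mtx"],c=s["cam_to_world"]); return s
def w(fn,u,v,z):
    d=np.load(fn+".npz"); p=cv2.undistortPoints(np.array([[[u,v]]],float),d["mtx"],None)[0,0]
    C=d["c"]; ray=C[:3,:3]@np.array([p[0],-p[1],-1]); o=C[:3,3]
    return o+ray*(z-o[2])/ray[2]
def px(fn,P):
    d=np.load(fn+".npz"); C=d["c"]; q=C[:3,:3].T@(np.array(P)-C[:3,3]); q=np.array([q[0],-q[1],-q[2]]); a=d["mtx"]@q; return a[:2]/a[2]
E
python3 - <<'E'
from h import *
s=r.get_state(); print({k:np.round(v,3) for k,v in s.items()})
print(R.from_quat(s["eef_rot"]).as_matrix().round(3))
a=snap("top","pics/top0.png"); b=snap("scene","pics/scene0.png")
for x in(a,b): print(x["mtx"],x["cam_to_world"].round(3))
cv2.imwrite("pics/top0b.png",cv2.resize(cv2.imread("pics/top0.png"),(800,600),interpolation=cv2.INTER_CUBIC))
cv2.imwrite("pics/scene0b.png",cv2.resize(cv2.imread("pics/scene0.png"),(800,600),interpolation=cv2.INTER_CUBIC))
E
```

```text
pics
{'clock': np.float64(0.0), 'q': array([ 1.343,  0.69 , -0.195,  1.566,  0.157,  0.903, -0.215]), 'qd': array([-0.   , -0.001, -0.002,  0.001, -0.   ,  0.   , -0.   ]), 'joint_torque': array([ 0.0000e+00, -5.2756e+01, -1.2670e+00, -1.5343e+01, -5.3000e-02,
        7.0000e-03,  0.0000e+00]), 'tool_pos': array([ 0.162, -0.603,  0.2  ]), 'eef_rot': array([ 0.991,  0.131, -0.   , -0.001]), 'contact_force': array([ 0.609,  0.858, -0.459]), 'moment': array([ 0.003, -0.012,  0.   ]), 'finger_force': np.float64(0.0), 'opening': np.float64(0.998)}
[[ 0.966  0.259 -0.001]
 [ 0.259 -0.966  0.002]
 [-0.    -0.002 -1.   ]]
[[472.2526173    0.         256.50295426]
 [  0.         472.2526173  187.58791271]
 [  0.           0.           1.        ]] [[-0.008  0.985 -0.17   0.343]
 [-1.    -0.01  -0.012  0.024]
 [-0.013  0.17   0.985  1.354]
 [ 0.     0.     0.     1.   ]]
[[438.34674694   0.         260.82493475]
 [  0.         438.34674694 193.05721118]
 [  0.           0.           1.        ]] [[-0.644 -0.58   0.499  1.113]
 [ 0.765 -0.49   0.418  0.49 ]
 [ 0.002  0.651  0.759  0.931]
 [ 0.     0.     0.     1.   ]]
```

View pics/top0b.png

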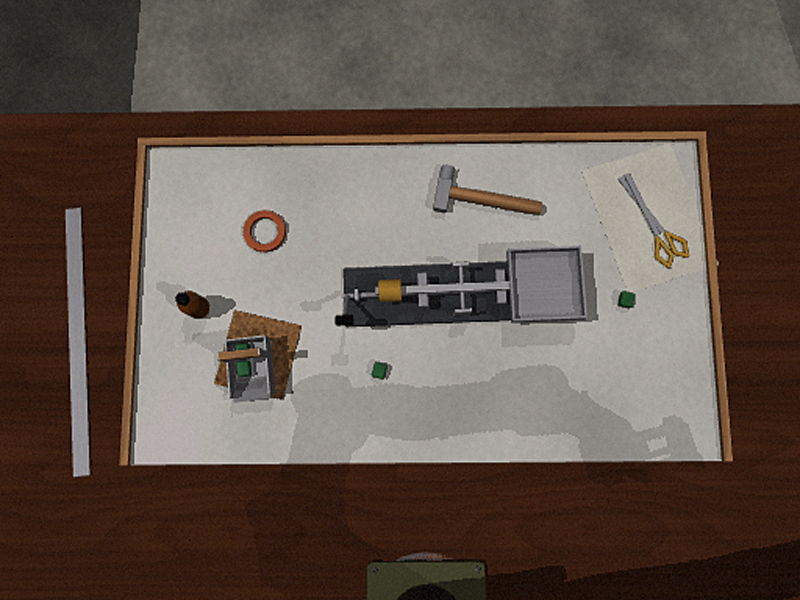

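View pics/scene0b.png

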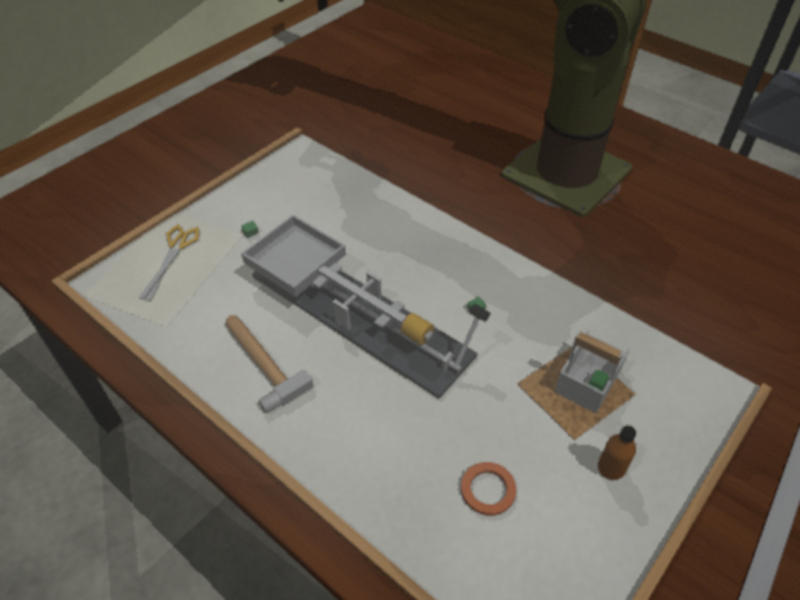

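```bash
python3 - <<'E'
from h import *
k=800/512
for f in("pics/top0.png","pics/scene0.png"):
    for P in([.162,-.604,.2],[0,0,0],[.16,-.6,0.5],[0,0,.4]): print(f,P,(px(f,P)*k).round())
T="pics/top0.png"
def t(n,u,v,z): print(n,w(T,u/k,v/k,z).round(4))
t("tray TL",508,249,.071);t("tray TR",579,246,.071);t("tray BR",585,319,.071);t("tray BL",512,321,.071)
t("grip",343,320,.108)
t("base TL",344,268,.012);t("base BL",343,327,.012)
t("loose A",627,297,.02);t("loose B",380,369,.02)
t("bar L",219,356,.12);t("bar R",268,351,.12)
t("mat",232,311,.004);t("mat",301,326,.004);t("mat",283,399,.004);t("mat",214,383,.004)
t("oil",190,300,.11); t("oilbase",203,310,.0)
im=cv2.imread(T)
c=[im[180:270,120:220],im[160:220,205:265],im[170:215,370:430],im[150:210,320:385]]
tile=[cv2.resize(x,(400,300),interpolation=cv2.INTER_CUBIC) for x in c]
cv2.imwrite("pics/c0.png",np.vstack([np.hstack(tile[:2]),np.hstack(tile[2:])]))
E
```

```text
pics/top0.png [0.162, -0.604, 0.2] [833. 540.]
pics/top0.png [0, 0, 0] [426. 621.]
pics/top0.png [0.16, -0.6, 0.5] [986. 586.]
pics/top0.png [0, 0, 0.4] [434. 711.]
pics/scene0.png [0.162, -0.604, 0.2] [303.  20.]
pics/scene0.png [0, 0, 0] [566. 171.]
pics/scene0.png [0.16, -0.6, 0.5] [ 287. -137.]
pics/scene0.png [0, 0, 0.4] [608. -16.]
tray TL [ 0.6418 -0.1523  0.071 ]
tray TR [ 0.6459 -0.2785  0.071 ]
tray BR [ 0.5149 -0.2826  0.071 ]
tray BL [ 0.5126 -0.1551  0.071 ]
grip [0.5121 0.1375 0.108 ]
base TL [0.6226 0.145  0.012 ]
base BL [0.5122 0.1462 0.012 ]
loose A [ 0.5615 -0.3732  0.02  ]
loose B [0.4343 0.0783 0.02  ]
bar L [0.4515 0.3444 0.12  ]
bar R [0.4592 0.2622 0.12  ]
mat [0.545  0.3532 0.004 ]
mat [0.5158 0.2246 0.004 ]
mat [0.3826 0.2553 0.004 ]
mat [0.4126 0.382  0.004 ]
oil [0.5489 0.4002 0.11  ]
oilbase [0.548  0.4084 0.    ]
```

View pics/c0.png

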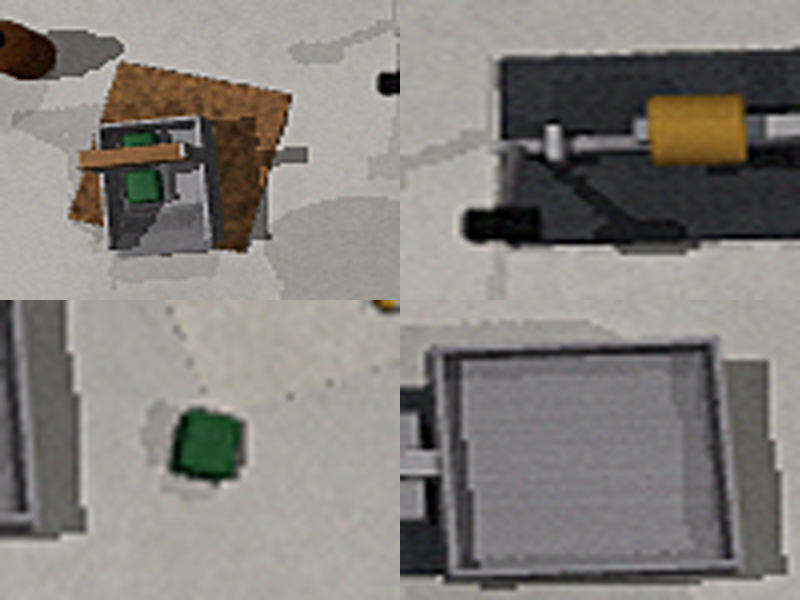

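```bash
cat >> h.py <<'E'
from scipy.spatial.transform import Slerp
import math
def Rtool(xhead):  # tool down, tool x at heading (deg)
    a=np.radians(xhead); x=np.array([np.cos(a),np.sin(a),0]); z=np.array([0,0,-1.]); return np.column_stack([x,np.cross(z,x),z])
def plan(wps,start=None):
    """wps: list of (pos, Rmatrix). prints per-call row numbers (shift,turn) and row count"""
    if start is None:
        s=r.get_state(); p=np.array(s["tool_pos"]); Q=R.from_quat(s["eef_rot"])
    else: p=np.array(start[0],float); Q=R.from_matrix(start[1])
    for P,M in wps:
        P=np.array(P,float); T=R.from_matrix(M); 
        n=max(1,math.ceil(np.abs(P-p).max()/.12),math.ceil((Q.inv()*T).magnitude()/1.2))
        for i in range(n):
            f=1/(n-i); rv=(Q.inv()*T).as_rotvec()*f
            d=Q.inv().apply(P-p)*f
            a=np.round(d/.15,3); b=np.round(rv/(np.pi/2),3)
            rows=math.ceil(max(np.linalg.norm(d)/.05,np.degrees(np.linalg.norm(rv))/8.59))
            print((",".join("%g"%(v+0) for v in list(a)+list(b))),"rows>=",rows)
            p=p+Q.apply(a*.15); Q=Q*R.from_rotvec(b*np.pi/2)
        print("--",p.round(3))
def st():
    s=r.get_state(); print(round(float(s["clock"]),1),"p",np.round(s["tool_pos"],4),"q",np.round(s["q"],3),"F",np.round(s["contact_force"],1),"op",round(float(s["opening"]),3),"ff",round(float(s["finger_force"]),1)); print(R.from_quat(s["eef_rot"]).as_matrix().round(3).tolist())
E
python3 - <<'E'
from h import *
plan([([.42,-.33,.3],Rtool(40)),([.46,0,.3],Rtool(70)),([.42,.30,.27],Rtool(95))])
E
```

```text
0.712,-0.438,-0.22,0,0,-0.093 rows>= 3
0.768,-0.33,-0.221,-0.001,0,-0.092 rows>= 3
0.807,-0.215,-0.221,0,0,-0.093 rows>= 3
-- [ 0.42 -0.33  0.3 ]
0.54,-0.504,0,0,0,-0.111 rows>= 3
0.619,-0.403,0,0,0,-0.111 rows>= 3
0.68,-0.29,0.001,0,0,-0.111 rows>= 3
-- [0.46 0.   0.3 ]
0.596,-0.312,0.067,0,0,-0.093 rows>= 3
0.635,-0.221,0.066,0,0,-0.092 rows>= 3
0.66,-0.128,0.067,0,0,-0.093 rows>= 3
-- [0.42 0.3  0.27]
```

```bash
P="python3 -m pendant"
$P '[1,0.712,-0.438,-0.22,0,0,-0.093, 1,0.712,-0.438,-0.22,0,0,-0.093, 1,0.712,-0.438,-0.22,0,0,-0.093, 1,0.712,-0.438,-0.22,0,0,-0.093]'
python3 -c "from h import *;st()"
$P '[1,0.768,-0.33,-0.221,0,0,-0.092, 1,0.768,-0.33,-0.221,0,0,-0.092, 1,0.768,-0.33,-0.221,0,0,-0.092, 1,0.768,-0.33,-0.221,0,0,-0.092]'
$P '[1,0.807,-0.215,-0.221,0,0,-0.093, 1,0.807,-0.215,-0.221,0,0,-0.093, 1,0.807,-0.215,-0.221,0,0,-0.093, 1,0.807,-0.215,-0.221,0,0,-0.093]'
$P '[1,0.54,-0.504,0,0,0,-0.111, 1,0.54,-0.504,0,0,0,-0.111, 1,0.54,-0.504,0,0,0,-0.111, 1,0.54,-0.504,0,0,0,-0.111]'
$P '[1,0.619,-0.403,0,0,0,-0.111, 1,0.619,-0.403,0,0,0,-0.111, 1,0.619,-0.403,0,0,0,-0.111, 1,0.619,-0.403,0,0,0,-0.111]'
python3 -c "from h import *;st()"
$P '[1,0.68,-0.29,0,0,0,-0.111, 1,0.68,-0.29,0,0,0,-0.111, 1,0.68,-0.29,0,0,0,-0.111, 1,0.68,-0.29,0,0,0,-0.111]'
$P '[1,0.596,-0.312,0.067,0,0,-0.093, 1,0.596,-0.312,0.067,0,0,-0.093, 1,0.596,-0.312,0.067,0,0,-0.093, 1,0.596,-0.312,0.067,0,0,-0.093]'
$P '[1,0.635,-0.221,0.066,0,0,-0.092, 1,0.635,-0.221,0.066,0,0,-0.092, 1,0.635,-0.221,0.066,0,0,-0.092, 1,0.635,-0.221,0.066,0,0,-0.092]'
$P '[1,0.66,-0.128,0.067,0,0,-0.093, 1,0.66,-0.128,0.067,0,0,-0.093, 1,0.66,-0.128,0.067,0,0,-0.093, 1,0.66,-0.128,0.067,0,0,-0.093, 1,0.66,-0.128,0.067,0,0,-0.093, 1,0.66,-0.128,0.067,0,0,-0.093]'
python3 - <<'E'
from h import *
st(); s=snap("wrist","pics/w1.png"); print(s["cam_to_world"].round(3))
cv2.imwrite("pics/w1b.png",cv2.resize(cv2.imread("pics/w1.png"),(800,600),interpolation=cv2.INTER_CUBIC))
E
```

```text
clock: 0.5
tool_pos: [0.2531, -0.509, 0.2354]
eef_rot: [0.978, 0.207, 0.002, -0.0]
contact_force: [0.2, -1.0, 0.3]
opening: 1.002
finger_force: 0.0
0.5 p [ 0.2531 -0.509   0.2354] q [ 1.178  0.575 -0.245  1.697  0.167  0.888 -0.288] F [ 0.2 -1.   0.3] op 1.002 ff 0.0
[[0.914, 0.405, 0.004], [0.405, -0.915, 0.001], [0.004, 0.001, -1.0]]
clock: 0.9
tool_pos: [0.338, -0.4185, 0.2683]
eef_rot: [0.961, 0.276, 0.002, 0.0]
contact_force: [-0.5, -0.6, -0.3]
opening: 0.999
finger_force: 0.0
clock: 1.3
tool_pos: [0.4234, -0.328, 0.3012]
eef_rot: [0.939, 0.345, 0.002, 0.0]
contact_force: [-0.3, -0.0, 1.1]
opening: 0.999
finger_force: 0.0
clock: 1.7
tool_pos: [0.4328, -0.2207, 0.3001]
eef_rot: [0.906, 0.423, -0.001, -0.0]
contact_force: [0.1, -0.8, 0.2]
opening: 1.001
finger_force: 0.0
clock: 2.1
tool_pos: [0.447, -0.1115, 0.3003]
eef_rot: [0.866, 0.5, -0.0, 0.0]
contact_force: [-0.4, -1.1, -0.1]
opening: 1.001
finger_force: 0.0
2.1 p [ 0.447  -0.1115  0.3003] q [ 0.486  0.37  -0.487  1.884  0.212  0.939 -0.623] F [-0.4 -1.1 -0.1] op 1.001 ff 0.0
[[0.5, 0.866, -0.0], [0.866, -0.5, -0.001], [-0.0
[... 221 characters left out ...]
6, 0.631, -0.001, 0.001]
contact_force: [-0.5, -1.1, 0.1]
opening: 0.999
finger_force: 0.0
clock: 3.3
tool_pos: [0.4347, 0.1971, 0.2801]
eef_rot: [0.729, 0.685, -0.001, 0.001]
contact_force: [-0.5, -0.3, -0.0]
opening: 1.003
finger_force: 0.0
clock: 3.9
tool_pos: [0.4218, 0.2964, 0.2704]
eef_rot: [0.677, 0.736, -0.001, 0.001]
contact_force: [0.8, 0.5, 0.8]
opening: 0.999
finger_force: 0.0
3.9 p [0.4218 0.2964 0.2704] q [-0.288  0.515 -0.656  1.784  0.375  0.971 -1.015] F [0.8 0.5 0.8] op 0.999 ff 0.0
[[-0.082, 0.997, 0.001], [0.997, 0.082, -0.002], [-0.002, 0.0, -1.0]]
[[ 0.997 -0.077 -0.025  0.415]
 [ 0.081  0.954  0.287  0.37 ]
 [ 0.001 -0.288  0.958  0.455]
 [ 0.     0.     0.     1.   ]]
```

View pics/w1b.png

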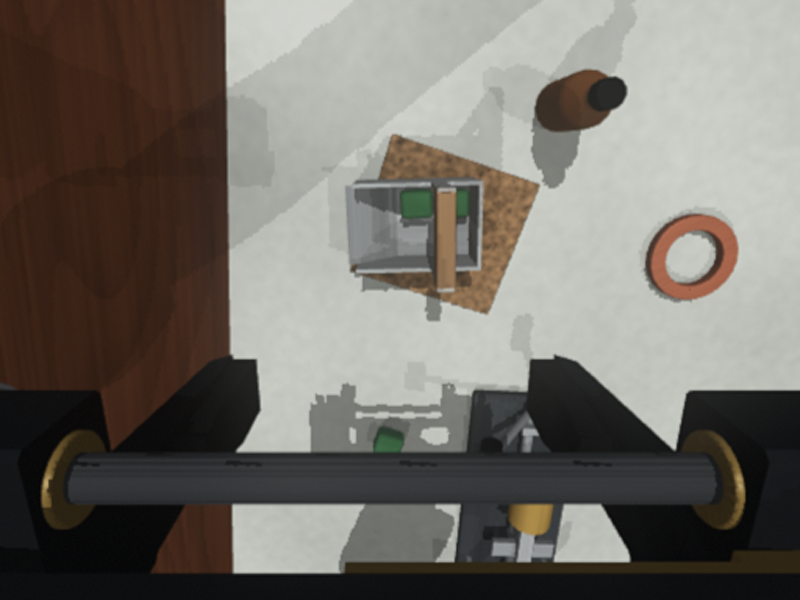

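```bash
python3 - <<'E'
from h import *
k=800/512;T="pics/w1.png"
def t(n,u,v,z): print(n,w(T,u/k,v/k,z).round(4))
t("bar top",446.5,189,.12);t("bar bot",445,290,.12)
t("wall TL",348,184,.04);t("wall TR",482,181,.059);t("wall BR",480,269,.059);t("wall BL",352,271,.04)
for z in (.0,.02):
  t("B",388,441,z)
print([ (px(T,P)*k).round() for P in ([.4555,.303,.12],)])
E
```

```text
bar top [0.4539 0.3462 0.12  ]
bar bot [0.4608 0.2764 0.12  ]
wall TL [0.3817 0.338  0.04  ]
wall TR [0.4881 0.3503 0.059 ]
wall BR [0.4959 0.2797 0.059 ]
wall BL [0.3893 0.2646 0.04  ]
B [0.4354 0.0724 0.    ]
B [0.4346 0.0854 0.02  ]
[array([442., 253.])]
```

```bash
python3 - <<'E'
from h import *
plan([([.457,.311,.16],Rtool(96)),([.457,.311,.091],Rtool(96)),([.457,.311,.26],Rtool(96))])
# kinematic fit
D=[([1.343,0.69,-0.195,1.566,0.157,0.903,-0.215],[.162,-.603,.2],[[.966,.259,-.001],[.259,-.966,.002],[0,-.002,-1]]),
([1.178,0.575,-0.245,1.697,0.167,0.888,-0.288],[.2531,-.509,.2354],[[0.914,0.405,0.004],[0.405,-0.915,0.001],[0.004,0.001,-1.0]]),
([0.486,0.37,-0.487,1.884,0.212,0.939,-0.623],[.447,-.1115,.3003],[[0.5,0.866,0],[0.866,-0.5,-0.001],[-0.001,0,-1.0]]),
([-0.288,0.515,-0.656,1.784,0.375,0.971,-1.015],[.4218,.2964,.2704],[[-0.082,0.997,0.001],[0.997,0.082,-0.002],[-0.002,0,-1.0]])]
import itertools
from scipy.optimize import least_squares
def fk(q,L,s,off):
    z=lambda a:R.from_euler('z',a).as_matrix(); y=lambda a:R.from_euler('y',a).as_matrix()
    A=z(s[0]*q[0]); p=np.array([0,0,L[0]]); A=A@y(q[1])@z(s[1]*q[2]); p=p+A@[L[4],0,L[1]]
    A=A@y(q[3])@z(s[2]*q[4]); p=p+A@[L[5],0,L[2]]
    A=A@y(q[5])@z(s[3]*q[6]+off); p=p+A@[0,0,L[3]]
    return p,A
best=[]
for s in itertools.product([1,-1],repeat=4):
    def f(x): return np.concatenate([np.r_[fk(q,x[:6],s,x[6])[0]-p,.2*(fk(q,x[:6],s,x[6])[1]-np.array(M)).ravel()] for q,p,M in D])
    for o in (0,1.57,3.14,-1.57):
        k=least_squares(f,[.35,.42,.4,.2,0,0,o]); best.append((k.cost,s,k.x.round(4)))
best.sort(key=lambda b:b[0]); [print(b) for b in best[:3]]
E
```

```text
0.075,0.243,0.737,0,0.001,-0.014 rows>= 3
-- [0.457 0.311 0.16 ]
0,0,0.46,0,0,0 rows>= 2
-- [0.457 0.311 0.091]
0,0,-0.563,0,0,0 rows>= 2
0,0,-0.564,0,0,0 rows>= 2
-- [0.457 0.311 0.26 ]
(np.float64(0.0008859615648756291), (-1, -1, -1, -1), array([-2.6899e+00,  7.0730e-01,  4.2460e-01, -2.7794e+00, -9.0000e-04,
        2.3340e-01,  1.5709e+00]))
(np.float64(0.0008859615648756981), (-1, -1, -1, -1), array([-2.6899e+00,  7.0730e-01,  4.2460e-01, -2.7794e+00, -9.0000e-04,
        2.3340e-01,  1.5709e+00]))
(np.float64(0.0008859615648757071), (-1, -1, -1, -1), array([-2.6899e+00,  7.0730e-01,  4.2460e-01, -2.7794e+00, -9.0000e-04,
        2.3340e-01,  1.5709e+00]))
```

```bash
P="python3 -m pendant"
$P '[1,0.075,0.243,0.737,0,0,-0.014, 1,0.075,0.243,0.737,0,0,-0.014, 1,0.075,0.243,0.737,0,0,-0.014, 1,0.075,0.243,0.737,0,0,-0.014, 1,0.075,0.243,0.737,0,0,-0.014, 1,0.075,0.243,0.737,0,0,-0.014]'
$P '[1,0,0,0.23,0,0,0, 1,0,0,0.46,0,0,0, 1,0,0,0.46,0,0,0, 1,0,0,0.46,0,0,0]'
$P '[0,0,0,0,0,0,0, 0,0,0,0,0,0,0, 0,0,0,0,0,0,0, 0,0,0,0,0,0,0, 0,0,0,0,0,0,0, 0,0,0,0,0,0,0, 0,0,0,0,0,0,0, 0,0,0,0,0,0,0]' 45
python3 - <<'E'
from h import *
st(); s=snap("wrist","pics/w2.png")
a=cv2.imread("pics/w2.png"); b=snap("top","pics/top1.png"); b=cv2.imread("pics/top1.png")[170:280,110:240]
cv2.imwrite("pics/w2b.png",np.hstack([cv2.resize(a,(400,300)),cv2.resize(b,(400,300))]))
E
```

```text
clock: 4.55
tool_pos: [0.456, 0.3148, 0.1621]
eef_rot: [0.667, 0.745, 0.002, 0.0]
contact_force: [0.3, -0.1, -0.0]
opening: 1.0
finger_force: 0.0
clock: 4.95
tool_pos: [0.4559, 0.3145, 0.0925]
eef_rot: [0.667, 0.745, 0.001, 0.0]
contact_force: [-0.3, -0.7, -0.2]
opening: 0.996
finger_force: 0.0
clock: 5.75
tool_pos: [0.4556, 0.3139, 0.0909]
eef_rot: [0.667, 0.745, -0.0, 0.0]
contact_force: [-0.1, 0.8, -0.0]
opening: 0.299
finger_force: 0.0
5.8 p [0.4556 0.3139 0.0909] q [-0.397  0.794 -0.494  1.871  0.61   0.632 -1.162] F [-0.1  0.8 -0. ] op 0.299 ff 0.0
[[-0.109, 0.994, -0.0], [0.994, 0.109, -0.0], [-0.0, -0.0, -1.0]]
```

View pics/w2b.png

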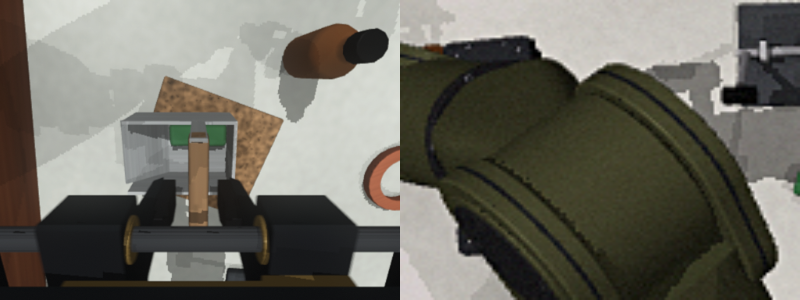

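```bash
P="python3 -m pendant"
$P '[0,0,0,0,0,0,0, 0,0,0,0,0,0,0, 0,0,0,0,0,0,0, 0,0,0,0,0,0,0, 0,0,0,0,0,0,0, 0,0,0,0,0,0,0]' 45
$P '[0,0,0,-0.2,0,0,0, 0,0,0,-0.4,0,0,0, 0,0,0,-0.6,0,0,0, 0,0,0,-0.8,0,0,0, 0,0,0,-0.9,0,0,0,0,0,0,-0.9,0,0,0]'
python3 -c "from h import *;st()"
```

```text
clock: 6.45
tool_pos: [0.4556, 0.3139, 0.0909]
eef_rot: [0.667, 0.745, -0.0, 0.0]
contact_force: [-0.2, 0.1, -0.3]
opening: 0.004
finger_force: 0.0
clock: 7.05
tool_pos: [0.4566, 0.3151, 0.2281]
eef_rot: [0.667, 0.745, 0.002, 0.0]
contact_force: [-0.2, 0.3, -0.9]
opening: 0.006
finger_force: 0.0
7.0 p [0.4566 0.3151 0.2281] q [-0.311  0.616 -0.63   1.739  0.441  0.927 -1.013] F [-0.2  0.3 -0.9] op 0.006 ff 0.0
[[-0.109, 0.994, 0.004], [0.994, 0.109, 0.003], [0.003, 0.004, -1.0]]
```

```bash
python3 - <<'E'
from h import *
snap("wrist","pics/w3.png"); snap("scene","pics/s3.png")
a=cv2.imread("pics/w3.png"); b=cv2.imread("pics/s3.png")[150:300,290:490]
cv2.imwrite("pics/w3b.png",np.hstack([cv2.resize(a,(400,300)),cv2.resize(b,(400,300))]))
E
```

```text
(no output)
```

View pics/w3b.png

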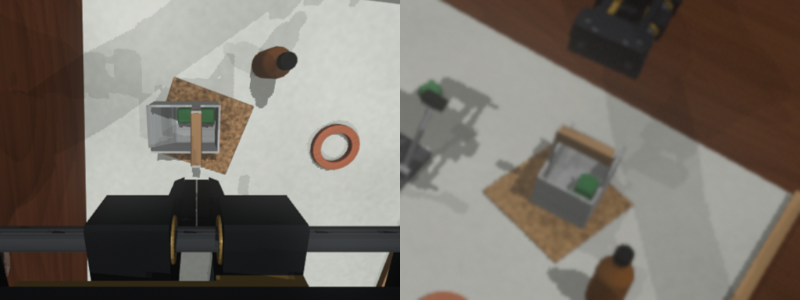

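```bash
python3 - <<'E'
from h import *
s=r.get_state(); p=np.array(s["tool_pos"])
M=R.from_quat(s["eef_rot"]).as_matrix()
for f in("pics/w3.png","pics/s3.png"):
    print(f,px(f,p),px(f,p-M[:,2]*.1),px(f,[.457,.311,.12]))
d=np.load("pics/w3.png.npz"); print((M.T@(d["c"][:3,3]-p)).round(3), (M.T@d["c"][:3,:3]).round(3))
E
python3 - <<'E'
import sys; sys.path.insert(0,".")
import os; os.chdir(".")
import cv2
a=cv2.imread("pics/s3.png"); cv2.imwrite("pics/s3b.png",cv2.resize(a,(800,600)))
E
```

```text
pics/w3.png [249.29501384 217.31462508] [249.09657928 327.79928354] [250.75513722 179.35111239]
pics/s3.png [394.86048331 189.03393255] [406.78205215 155.59002604] [382.95448043 218.78676419]
[ 0.074  0.    -0.188] [[-0.001  0.959  0.283]
 [ 1.     0.003 -0.005]
 [-0.005  0.283 -0.959]]
```

View pics/s3b.png

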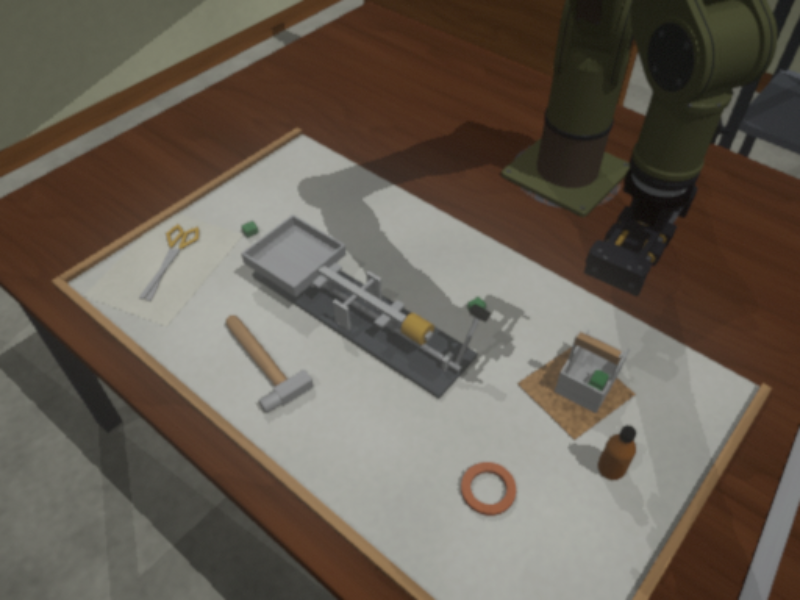

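```bash
python3 - <<'E'
from h import *
print(np.load("pics/w3.png.npz")["mtx"].round(1))
def c(f,u,v,w_): 
    return cv2.resize(cv2.imread(f)[v:v+int(w_*.75),u:u+w_],(400,300),interpolation=cv2.INTER_CUBIC)
cv2.imwrite("pics/c3.png",np.vstack([np.hstack([c("pics/w3.png",170,110,160),c("pics/s3.png",330,110,160)]),np.hstack([c("pics/w2.png",150,140,200),c("pics/s3.png",335,200,80)])]))
E
```

```text
[[315.    0.  251.2]
 [  0.  315.  189.1]
 [  0.    0.    1. ]]
```

View pics/c3.png

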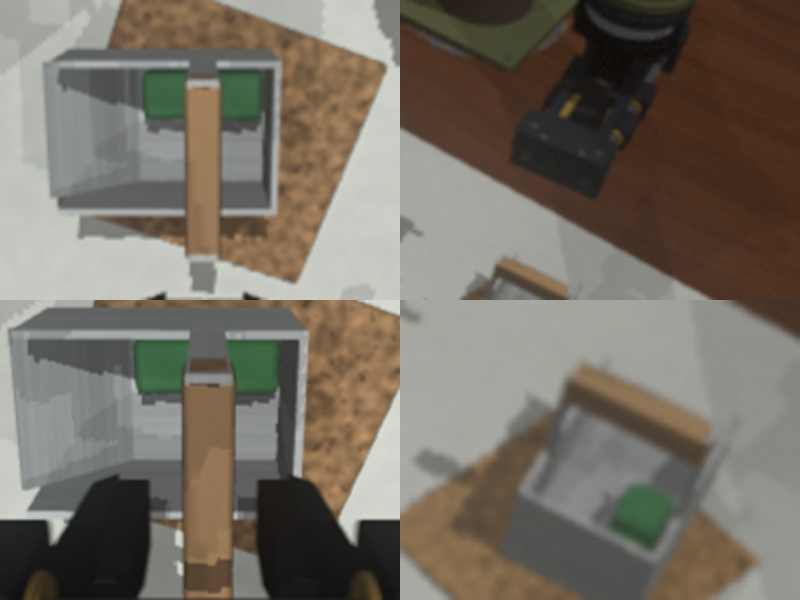

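```bash
P="python3 -m pendant"
$P '[0,-0.913,-0.55,0,0,0,0, 0,-0.913,-0.55,0,0,0,0, 0,-0.913,-0.55,0,0,0,0, 0,-0.913,-0.55,0,0,0,0, 0,-0.913,-0.55,0,0,0,0]' 20 | sed -n 2p
$P '[0,0,0,0.3,0,0,0, 0,0,0,0.6,0,0,0, 0,0,0,0.93,0,0,0, 0,0,0,0.93,0,0,0, 0,0,0,0.93,0,0,0, 0,0,0,0.93,0,0,0]' | sed -n '2p;4p'
$P '[0,0,0,0.1,0,0,0, 0,0,0,0.2,0,0,0, 0,0,0,0.3,0,0,0, 0,0,0,0.3,0,0,0, 0,0,0,0.3,0,0,0]' | sed -n '2p;4p'
python3 - <<'E'
from h import *
st(); snap("wrist","pics/w4.png"); snap("scene","pics/s4.png")
def c(f,u,v,w_): 
    return cv2.resize(cv2.imread(f)[v:v+int(w_*.75),u:u+w_],(400,300),interpolation=cv2.INTER_CUBIC)
cv2.imwrite("pics/c4.png",np.hstack([c("pics/w4.png",0,0,512),c("pics/s4.png",270,100,180)]))
E
```

```text
tool_pos: [0.3875, 0.1665, 0.2251]
tool_pos: [0.3899, 0.1707, 0.0882]
contact_force: [0.3, 1.0, 0.4]
tool_pos: [0.3898, 0.1696, 0.0431]
contact_force: [-0.3, -1.4, 0.8]
8.8 p [0.3898 0.1696 0.0431] q [-0.416  0.772 -0.166  2.283  0.907  0.146 -1.327] F [-0.3 -1.4  0.8] op 0.008 ff 0.0
[[-0.109, 0.994, 0.003], [0.994, 0.109, 0.002], [0.002, 0.003, -1.0]]
```

View pics/c4.png

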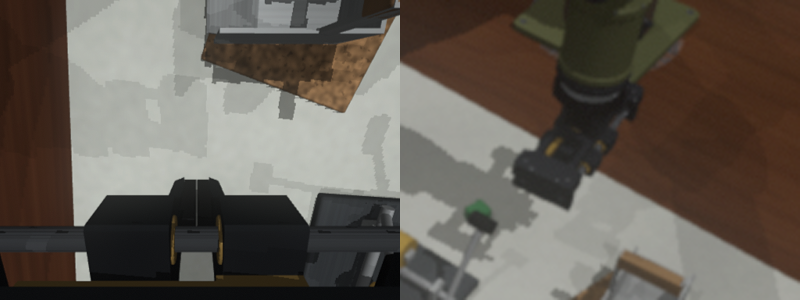

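```bash
P="python3 -m pendant"
$P '[0,0,0,0.13,0,0,0, 0,0,0,0.25,0,0,0, 0,0,0,0.25,0,0,0, 0,0,0,0.25,0,0,0]' | sed -n '2p;4p'
$P '[0,0,0,0.02,0,0,0, 0,0,0,0.03,0,0,0, 0,0,0,0.03,0,0,0]' | sed -n '2p;4p'
$P '[0,0,0,0.02,0,0,0, 0,0,0,0.02,0,0,0]' | sed -n '2p;4p'
$P '[0,0,0,0.02,0,0,0, 0,0,0,0.02,0,0,0]' | sed -n '2p;4p'
python3 -c "from h import *;st()"
```

```text
tool_pos: [0.3893, 0.1686, 0.0055]
contact_force: [-0.2, 0.3, -0.3]
tool_pos: [0.3889, 0.1683, 0.001]
contact_force: [-1.0, 0.7, -0.2]
tool_pos: [0.3884, 0.1681, -0.0025]
contact_force: [0.9, -0.2, -0.1]
tool_pos: [0.3882, 0.1681, -0.0058]
contact_force: [0.4, 0.0, 0.3]
9.9 p [ 0.3882  0.1681 -0.0058] q [-0.383  0.889 -0.22   2.293  1.72   0.173 -2.136] F [0.4 0.  0.3] op 0.003 ff 0.0
[[-0.109, 0.994, -0.002], [0.994, 0.109, -0.002], [-0.002, -0.002, -1.0]]
```

```bash
P="python3 -m pendant"
$P '[0,0,0,0.06,0,0,0, 0,0,0,0.12,0,0,0, 0,0,0,0.12,0,0,0]' | sed -n '2p;4p'
for i in 1; do
$P '[0,0,0,0.03,0,0,0, 0,0,0,0.03,0,0,0]' | sed -n '2p;4p'
$P '[0,0,0,0.03,0,0,0, 0,0,0,0.03,0,0,0]' | sed -n '2p;4p'
done
python3 -c "from h import *;st()"
```

```text
tool_pos: [0.3878, 0.1679, -0.0243]
contact_force: [0.0, -0.6, -1.1]
tool_pos: [0.3881, 0.168, -0.0282]
contact_force: [0.7, -1.0, 1.1]
tool_pos: [0.3882, 0.168, -0.0328]
contact_force: [0.5, -0.1, 0.1]
10.7 p [ 0.3882  0.168  -0.0328] q [-0.308  0.963 -0.342  2.289  1.84   0.291 -2.251] F [ 0.5 -0.1  0.1] op 0.007 ff 0.0
[[-0.109, 0.994, -0.001], [0.994, 0.109, -0.002], [-0.002, -0.002, -1.0]]
```

```bash
P="python3 -m pendant"
$P '[0,0,0,0.015,0,0,0, 0,0,0,0.025,0,0,0, 0,0,0,0.025,0,0,0]' | sed -n '2p;4p'
$P '[0,0,0,0.01,0,0,0, 0,0,0,0.015,0,0,0]' | sed -n '2p;4p'
$P '[0,0,0,0.01,0,0,0, 0,0,0,0.015,0,0,0]' | sed -n '2p;4p'
python3 -c "from h import *;st()"
```

```text
tool_pos: [0.3881, 0.168, -0.0364]
contact_force: [-0.8, -0.7, -0.1]
tool_pos: [0.3882, 0.1681, -0.0372]
contact_force: [-0.4, -2.0, 29.8]
tool_pos: [0.3883, 0.1682, -0.0373]
contact_force: [-1.7, -2.6, 58.1]
11.3 p [ 0.3883  0.1682 -0.0373] q [-0.293  0.977 -0.368  2.291  1.868  0.319 -2.276] F [-1.7 -2.6 58.1] op 0.008 ff 29.2
[[-0.111, 0.994, 0.003], [0.994, 0.111, -0.001], [-0.001, 0.003, -1.0]]
```

```bash
P="python3 -m pendant"
$P '[0,0,0,-0.2,0,0,0, 0,0,0,-0.4,0,0,0, 0,0,0,-0.6,0,0,0, 0,0,0,-0.6,0,0,0]' | sed -n '2p;4p'
python3 - <<'E'
from h import *
k=800/512;T="pics/w1.png"
a,b,c=[w(T,u/k,v/k,.004) for u,v in((392,134),(540,184),(487,313))]
print("mat w1",np.linalg.norm(a-b),np.linalg.norm(b-c),a,b,c)
T="pics/top0.png"
m=[w(T,u/k,v/k,.004) for u,v in((232,311),(301,326),(283,399))]
print("mat top",np.linalg.norm(m[0]-m[1]),np.linalg.norm(m[1]-m[2]))
# expected pixel spans of finger gap at TCP in w1 etc
s=r.get_state(); st()
E
```

```text
tool_pos: [0.3882, 0.1683, 0.0501]
contact_force: [1.5, -0.2, -0.6]
mat w1 0.1393393698360283 0.12869087468411042 [0.41466043 0.38091699 0.004     ] [0.55035005 0.34923441 0.004     ] [0.51962603 0.22426491 0.004     ]
mat top 0.13191200326605718 0.13668072179770707
11.8 p [0.3882 0.1683 0.0501] q [-0.288  0.771 -0.373  2.272  1.096  0.292 -1.53 ] F [ 1.5 -0.2 -0.6] op 0.009 ff 0.0
[[-0.11, 0.994, -0.001], [0.994, 0.11, -0.003], [-0.003, -0.002, -1.0]]
```

```bash
cat >> h.py <<'E'
OFF=.037
_plan=plan
def plan(wps,start=None):
    if start is not None: start=(np.array(start[0])+OFF*np.array(start[1])[:,2],start[1])
    _plan([(np.array(P)+OFF*np.array(M)[:,2],M) for P,M in wps],start)
E
python3 - <<'E'
from h import *
plan([([.4,.19,.18],Rtool(96)),([.457,.311,.16],Rtool(96)),([.457,.311,.095],Rtool(96))])
E
```

```text
0.133,0.093,-0.62,-0.001,0.002,0.004 rows>= 2
-- [0.4   0.19  0.143]
0.382,0.231,0.067,0,0,0 rows>= 2
0.381,0.231,0.067,0,0,0 rows>= 2
-- [0.457 0.311 0.123]
0,0,0.433,0,0,0 rows>= 2
-- [0.457 0.311 0.058]
```

```bash
P="python3 -m pendant"
$P '[1,0.133,0.093,-0.62,0,0,0, 1,0.133,0.093,-0.62,0,0,0, 1,0.133,0.093,-0.62,0,0,0, 1,0.133,0.093,-0.62,0,0,0]' | sed -n 2p
$P '[1,0.38,0.23,0.07,0,0,0, 1,0.763,0.462,0.134,0,0,0, 1,0.763,0.462,0.134,0,0,0, 1,0.763,0.462,0.134,0,0,0, 1,0.763,0.462,0.134,0,0,0,1,0.763,0.462,0.134,0,0,0]' | sed -n 2p
python3 - <<'E'
from h import *
st();snap("wrist","pics/w5.png")
plan([([.457,.311,.095],Rtool(96))])
def c(f,u,v,w_): 
    return cv2.resize(cv2.imread(f)[v:v+int(w_*.75),u:u+w_],(400,300),interpolation=cv2.INTER_CUBIC)
cv2.imwrite("pics/c5.png",c("pics/w5.png",100,80,300))
E
```

```text
tool_pos: [0.4007, 0.1896, 0.1429]
tool_pos: [0.4554, 0.3084, 0.1205]
12.8 p [0.4554 0.3084 0.1205] q [-0.293  0.782 -0.669  1.85   0.688  0.764 -1.234] F [0.5 0.2 0.2] op 0.886 ff 0.0
[[-0.109, 0.994, -0.003], [0.994, 0.109, -0.006], [-0.006, -0.004, -1.0]]
0.017,0.012,0.419,-0.002,0.003,0.003 rows>= 2
-- [0.457 0.311 0.058]
```

View pics/c5.png

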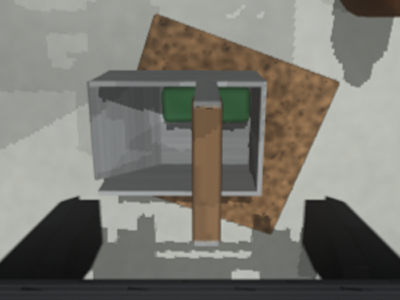

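```bash
P="python3 -m pendant"
$P '[1,0.017,0.012,0.21,0,0,0, 1,0.017,0.012,0.42,0,0,0, 1,0.017,0.012,0.42,0,0,0, 1,0.017,0.012,0.42,0,0,0]' | sed -n '2p;4p'
$P '[0,0,0,0,0,0,0, 0,0,0,0,0,0,0, 0,0,0,0,0,0,0, 0,0,0,0,0,0,0, 0,0,0,0,0,0,0, 0,0,0,0,0,0,0, 0,0,0,0,0,0,0, 0,0,0,0,0,0,0, 0,0,0,0,0,0,0, 0,0,0,0,0,0,0, 0,0,0,0,0,0,0, 0,0,0,0,0,0,0]' 45
python3 - <<'E'
from h import *
st()
E
```

```text
tool_pos: [0.4576, 0.3126, 0.0591]
contact_force: [-0.5, -0.1, -0.0]
clock: 14.4
tool_pos: [0.4577, 0.3135, 0.0586]
eef_rot: [0.667, 0.745, -0.001, 0.0]
contact_force: [-1.7, 0.2, -1.5]
opening: 0.154
finger_force: 45.0
14.4 p [0.4577 0.3135 0.0586] q [-0.344  0.871 -0.59   1.877  0.787  0.645 -1.318] F [-1.7  0.2 -1.5] op 0.154 ff 45.0
[[-0.11, 0.994, -0.002], [0.994, 0.11, -0.002], [-0.002, -0.002, -1.0]]
```

```bash
cat >> h.py <<'E'
def lip_pose(xh,tilt,lip):
    """TCP_rep pose with scoop lip at 'lip', tool x heading xh deg, pour tilt deg"""
    M=Rtool(xh)@R.from_rotvec([-np.radians(tilt),0,0]).as_matrix()
    return np.array(lip)+.075*M[:,1]-.0186*M[:,2],M
E
python3 - <<'E'
from h import *
s=r.get_state();M0=R.from_quat(s["eef_rot"]).as_matrix();p=np.array(s["tool_pos"])
L=[.5884,-.2286]
P0,M=lip_pose(40,0,L+[.21]);P1,_=lip_pose(40,0,L+[.15]);
print(P0)
P2,M2=lip_pose(40,35,L+[.14]);
_plan([([.4577,.3135,.218],M0),([.47,0.1,.225],Rtool(75)),([.50,-.1,.225],Rtool(55)),(P0,M),(P1,M)])
print("tilts"); 
_plan([lip_pose(40,35,L+[.13]),lip_pose(40,60,L+[.11]),lip_pose(40,80,L+[.105])],start=(P1,M))
E
```

```text
[ 0.63660907 -0.28605333  0.2286    ]Traceback (most recent call last):
  File "<stdin>", line 7, in <module>
NameError: name '_plan' is not defined. Did you mean: 'plan'?
```

```bash
sed -i 's/_plan/planT/g' h.py
python3 - <<'E'
from h import *
s=r.get_state();M0=R.from_quat(s["eef_rot"]).as_matrix();p=np.array(s["tool_pos"])
L=[.5884,-.2286]
P0,M=lip_pose(40,0,L+[.21]);P1,_=lip_pose(40,0,L+[.15]);
planT([([.4577,.3135,.218],M0),([.47,0.1,.225],Rtool(75)),([.50,-.1,.225],Rtool(55)),(P0,M)])
E
```

```text
-0.001,-0.001,-0.531,0,0,0 rows>= 2
-0.001,-0.001,-0.531,0,0,0 rows>= 2
-- [0.458 0.314 0.218]
-0.712,-0.037,-0.022,0,0.001,0.118 rows>= 3
-0.707,0.095,-0.023,-0.001,0.001,0.119 rows>= 3
-- [0.47  0.1   0.225]
-0.618,0.269,-0.001,0,0,0.111 rows>= 3
-0.562,0.373,0,0,0,0.111 rows>= 3
-- [ 0.5   -0.1    0.225]
-0.246,0.729,-0.012,0,0,0.083 rows>= 3
-0.15,0.754,-0.013,0,0,0.083 rows>= 3
-- [ 0.637 -0.286  0.229]
```

```bash
P="python3 -m pendant"
$P '[0,0,0,-0.2,0,0,0, 0,0,0,-0.4,0,0,0, 0,0,0,-0.6,0,0,0, 0,0,0,-0.8,0,0,0, 0,0,0,-0.95,0,0,0, 0,0,0,-0.95,0,0,0]' | sed -n '2p;5,6p'
$P '[0,0,0,-0.11,0,0,0, 0,-0.35,-0.02,-0.122,0,0,0.06, 0,-0.712,-0.037,-0.132,0,0,0.118, 0,-0.712,-0.037,-0.132,0,0,0.118]' | sed -n '2p;5,6p'
$P '[0,-0.35,0.05,-0.02,0,0,0.06, 0,-0.707,0.095,-0.023,0,0,0.119, 0,-0.707,0.095,-0.023,0,0,0.119,0,-0.707,0.095,-0.023,0,0,0.119]' | sed -n '2p;5,6p'
$P '[0,-0.3,0.13,0,0,0,0.055, 0,-0.618,0.269,0,0,0,0.111, 0,-0.618,0.269,0,0,0,0.111,0,-0.618,0.269,0,0,0,0.111]' | sed -n '2p;5,6p'
$P '[0,-0.28,0.18,0,0,0,0.055, 0,-0.562,0.373,0,0,0,0.111, 0,-0.562,0.373,0,0,0,0.111, 0,-0.562,0.373,0,0,0,0.111]' | sed -n '2p;5,6p'
$P '[0,-0.12,0.36,-0.01,0,0,0.04, 0,-0.246,0.729,-0.012,0,0,0.083, 0,-0.246,0.729,-0.012,0,0,0.083, 0,-0.246,0.729,-0.012,0,0,0.083]' | sed -n '2p;5,6p'
$P '[0,-0.07,0.37,-0.01,0,0,0.04, 0,-0.15,0.754,-0.013,0,0,0.083, 0,-0.15,0.754,-0.013,0,0,0.083, 0,-0.15,0.754,-0.013,0,0,0.083, 0,-0.15,0.754,-0.013,0,0,0.083]' | sed -n '2p;5,6p'
python3 - <<'E'
from h import *
st()
L=[.5884,-.2286]
P1,M=lip_pose(40,0,L+[.17])
planT([(P1,M)])
print("tilts"); 
planT([lip_pose(40,30,L+[.14])],start=(P1,M))
E
```

```text
tool_pos: [0.4593, 0.3155, 0.2039]
opening: 0.153
finger_force: 45.0
tool_pos: [0.4641, 0.198, 0.2188]
opening: 0.153
finger_force: 45.0
tool_pos: [0.4699, 0.0979, 0.2236]
opening: 0.151
finger_force: 45.0
tool_pos: [0.4854, 0.001, 0.2244]
opening: 0.15
finger_force: 45.0
tool_pos: [0.5008, -0.098, 0.2248]
opening: 0.154
finger_force: 45.0
tool_pos: [0.5707, -0.1914, 0.2265]
opening: 0.151
finger_force: 45.0
tool_pos: [0.6371, -0.2806, 0.2288]
opening: 0.158
finger_force: 45.0
17.5 p [ 0.6371 -0.2806  0.2288] q [ 0.591  0.805 -0.522  1.273  0.4    1.169 -0.82 ] F [-0.5  0.2 -2. ] op 0.158 ff 45.0
[[0.762, 0.647, -0.002], [0.647, -0.762, 0.002], [-0.0, -0.003, -1.0]]
-0.026,0.026,0.268,-0.002,0,0.004 rows>= 1
-- [ 0.637 -0.286  0.189]
tilts
0,-0.129,-0.033,-0.333,0,0 rows>= 4
-- [ 0.624 -0.271  0.194]
```

```bash
P="python3 -m pendant"
$P '[0,-0.026,0.026,0.13,0,0,0.004, 0,-0.026,0.026,0.268,0,0,0.004, 0,-0.026,0.026,0.268,0,0,0.004]' | sed -n '2p;5,6p'
$P '[0,0,-0.03,-0.01,-0.08,0,0, 0,0,-0.06,-0.02,-0.16,0,0, 0,0,-0.1,-0.03,-0.25,0,0, 0,0,-0.129,-0.033,-0.333,0,0, 0,0,-0.129,-0.033,-0.333,0,0, 0,0,-0.129,-0.033,-0.333,0,0]' | sed -n '2p;5,6p'
python3 - <<'E'
from h import *
st()
L=[.5884,-.2286]
planT([lip_pose(40,30,L+[.14]),lip_pose(40,55,L+[.115])])
E
```

```text
tool_pos: [0.6338, -0.2872, 0.1864]
opening: 0.154
finger_force: 45.0
tool_pos: [0.6235, -0.2697, 0.1939]
opening: 0.157
finger_force: 45.0
18.4 p [ 0.6235 -0.2697  0.1939] q [ 0.121  0.641  0.071  1.936  1.081  0.325 -1.698] F [ 0.3  0.2 -2.8] op 0.157 ff 45.0
[[0.764, 0.561, 0.319], [0.645, -0.662, -0.382], [-0.003, 0.498, -0.867]]
-0.003,0.008,0.007,-0.002,0,0.002 rows>= 1
-- [ 0.624 -0.271  0.194]
0,-0.182,-0.056,-0.278,0,0.001 rows>= 3
-- [ 0.606 -0.25   0.187]
```

```bash
P="python3 -m pendant"
$P '[0,0,-0.06,-0.02,-0.09,0,0, 0,0,-0.12,-0.035,-0.18,0,0, 0,0,-0.18,-0.05,-0.28,0,0, 0,0,-0.18,-0.05,-0.28,0,0, 0,0,-0.18,-0.05,-0.28,0,0, 0,0,-0.18,-0.05,-0.28,0,0]' | sed -n '2p;5,6p'
python3 - <<'E'
from h import *
st()
L=[.5884,-.2286]
planT([lip_pose(40,55,L+[.115]),lip_pose(40,80,L+[.108])])
E
```

```text
tool_pos: [0.6007, -0.2576, 0.1743]
opening: 0.15
finger_force: 45.0
19.0 p [ 0.6007 -0.2576  0.1743] q [ 0.346  0.822 -0.609  2.211  1.906  1.167 -2.618] F [ 0.2  0.5 -5.1] op 0.15 ff 45.0
[[0.775, 0.456, 0.438], [0.629, -0.478, -0.614], [-0.071, 0.751, -0.657]]
0.055,0.057,-0.072,-0.069,0.036,0.029 rows>= 1
-- [ 0.606 -0.25   0.187]
0,-0.138,-0.173,-0.278,0,0 rows>= 3
-- [ 0.585 -0.225  0.185]
```

```bash
python3 - <<'E'
from h import *
L=[.5884,-.2286]
planT([lip_pose(40,30,L+[.15]),lip_pose(40,0,L+[.21])])
E
```

```text
0.05,0.262,-0.004,0.209,0.042,0.021 rows>= 3
-- [ 0.624 -0.271  0.204]
0.001,0.195,-0.08,0.333,-0.001,0 rows>= 4
-- [ 0.637 -0.286  0.229]
```

```bash
P="python3 -m pendant"
$P '[0,0.02,0.13,0,0.1,0.02,0.01, 0,0.05,0.262,0,0.209,0.042,0.021, 0,0.05,0.262,0,0.209,0.042,0.021, 0,0.05,0.262,0,0.209,0.042,0.021, 0,0.05,0.262,0,0.209,0.042,0.021, 0,0.05,0.262,0,0.209,0.042,0.021]' | sed -n '2p;4,6p'
python3 - <<'E'
from h import *
st()
L=[.5884,-.2286]
planT([lip_pose(40,0,L+[.21])])
E
```

```text
tool_pos: [0.6228, -0.2729, 0.2015]
contact_force: [-0.6, 0.6, -2.0]
opening: 0.152
finger_force: 45.0
19.6 p [ 0.6228 -0.2729  0.2015] q [ 0.559  0.694 -0.646  1.903  1.371  0.762 -1.879] F [-0.6  0.6 -2. ] op 0.152 ff 45.0
[[0.767, 0.558, 0.317], [0.642, -0.665, -0.382], [-0.002, 0.497, -0.868]]
0.014,0.2,-0.094,0.331,0.002,0 rows>= 4
-- [ 0.637 -0.286  0.229]
```

```bash
P="python3 -m pendant"
$P '[0,0.01,0.07,-0.03,0.11,0,0, 0,0.01,0.13,-0.06,0.22,0,0, 0,0.014,0.2,-0.094,0.331,0,0, 0,0.014,0.2,-0.094,0.331,0,0, 0,0.014,0.2,-0.094,0.331,0,0, 0,0.014,0.2,-0.094,0.331,0,0]' | sed -n '2p;4,6p'
python3 - <<'E'
from h import *
st()
planT([([.50,-.1,.225],Rtool(55)),([.47,0.1,.225],Rtool(75)),([.467,.304,.20],Rtool(96)),([.467,.304,.075],Rtool(96))])
snap("top","pics/top6.png");snap("scene","pics/s6.png")
a=cv2.imread("pics/top6.png")[90:300,190:470]; b=cv2.imread("pics/s6.png")[60:270,130:410]
cv2.imwrite("pics/c6.png",np.hstack([cv2.resize(a,(400,300),interpolation=cv2.INTER_CUBIC),cv2.resize(b,(400,300),interpolation=cv2.INTER_CUBIC)]))
E
```

```text
tool_pos: [0.6368, -0.2878, 0.2261]
contact_force: [0.6, -0.2, -2.5]
opening: 0.151
finger_force: 45.0
20.2 p [ 0.6368 -0.2878  0.2261] q [ 0.725  0.881 -0.845  1.256  0.648  1.281 -0.989] F [ 0.6 -0.2 -2.5] op 0.151 ff 45.0
[[0.768, 0.64, -0.005], [0.64, -0.768, -0.001], [-0.004, -0.002, -1.0]]
0.05,-0.773,0.005,-0.001,0.001,-0.084 rows>= 3
0.152,-0.759,0.004,-0.001,0.001,-0.085 rows>= 3
-- [ 0.5   -0.1    0.225]
0.489,-0.464,0,0,0,-0.111 rows>= 3
0.562,-0.373,-0.001,0,0.001,-0.111 rows>= 3
-- [0.47  0.1   0.225]
0.654,-0.186,0.084,0,0,-0.117 rows>= 3
0.677,-0.063,0.084,0,0,-0.116 rows>= 3
-- [0.467 0.304 0.2  ]
0,0,0.417,0,0,0 rows>= 2
-0.001,0,0.416,0,0,0 rows>= 2
-- [0.467 0.304 0.075]
```

View pics/c6.png

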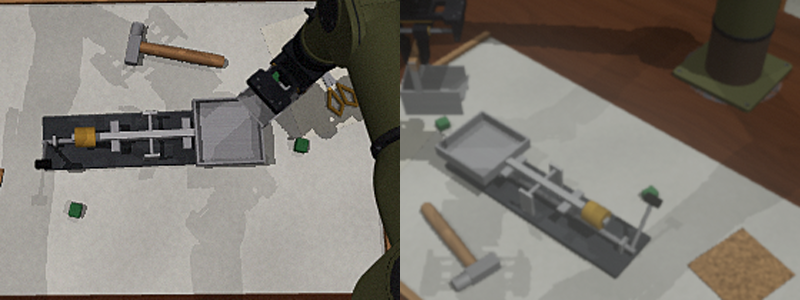

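```bash
P="python3 -m pendant"
$P '[0,0.02,-0.37,0,0,0,-0.04, 0,0.05,-0.773,0,0,0,-0.084, 0,0.05,-0.773,0,0,0,-0.084, 0,0.05,-0.773,0,0,0,-0.084]' | sed -n '2p;5,6p'
$P '[0,0.08,-0.37,0,0,0,-0.04, 0,0.152,-0.759,0,0,0,-0.085, 0,0.152,-0.759,0,0,0,-0.085, 0,0.152,-0.759,0,0,0,-0.085]' | sed -n '2p;5,6p'
$P '[0,0.24,-0.23,0,0,0,-0.05, 0,0.489,-0.464,0,0,0,-0.111, 0,0.489,-0.464,0,0,0,-0.111, 0,0.489,-0.464,0,0,0,-0.111]' | sed -n '2p;5,6p'
$P '[0,0.28,-0.19,0,0,0,-0.05, 0,0.562,-0.373,0,0,0,-0.111, 0,0.562,-0.373,0,0,0,-0.111, 0,0.562,-0.373,0,0,0,-0.111]' | sed -n '2p;5,6p'
$P '[0,0.33,-0.09,0,0,0,-0.05, 0,0.654,-0.186,0,0,0,-0.117, 0,0.654,-0.186,0,0,0,-0.117, 0,0.654,-0.186,0,0,0,-0.117]' | sed -n '2p;5,6p'
$P '[0,0.34,-0.03,0.04,0,0,-0.05, 0,0.677,-0.063,0.084,0,0,-0.116, 0,0.677,-0.063,0.084,0,0,-0.116, 0,0.677,-0.063,0.084,0,0,-0.116, 0,0.677,-0.063,0.084,0,0,-0.116, 0,0.677,-0.063,0.084,0,0,-0.116]' | sed -n '2p;5,6p'
python3 - <<'E'
from h import *
st()
planT([([.467,.304,.075],Rtool(96)),([.467,.304,.060],Rtool(96))])
E
```

```text
tool_pos: [0.5654, -0.1872, 0.2288]
opening: 0.155
finger_force: 45.0
tool_pos: [0.4979, -0.0961, 0.2286]
opening: 0.154
finger_force: 45.0
tool_pos: [0.485, 0.0018, 0.228]
opening: 0.151
finger_force: 45.0
tool_pos: [0.4696, 0.1008, 0.2275]
opening: 0.152
finger_force: 45.0
tool_pos: [0.4679, 0.2021, 0.227]
opening: 0.154
finger_force: 45.0
tool_pos: [0.4664, 0.3021, 0.2144]
opening: 0.153
finger_force: 45.0
22.9 p [0.4664 0.3021 0.2144] q [-0.082  0.772 -1.059  1.735  0.75   1.104 -1.285] F [ 0.3  0.3 -1.8] op 0.153 ff 45.0
[[-0.103, 0.995, -0.002], [0.995, 0.103, -0.005], [-0.004, -0.002, -1.0]]
0.008,0.004,0.465,-0.001,0.001,-0.001 rows>= 2
0.008,0.003,0.464,0,0.002,0 rows>= 2
-- [0.467 0.304 0.075]
0,0,0.1,0,0,0 rows>= 1
-- [0.467 0.304 0.06 ]
```

```bash
P="python3 -m pendant"
$P '[0,0.008,0.004,0.2,0,0,0, 0,0.01,0.007,0.4,0,0,0, 0,0.016,0.007,0.6,0,0,0, 0,0.016,0.007,0.8,0,0,0, 0,0.016,0.007,0.93,0,0,0, 0,0.016,0.007,0.93,0,0,0, 0,0.016,0.007,0.93,0,0,0]' | sed -n '2p;4p'
$P '[0,0,0,0.05,0,0,0, 0,0,0,0.09,0,0,0, 0,0,0,0.1,0,0,0, 0,0,0,0.1,0,0,0]' | sed -n '2p;4p'
$P '[1,0,0,0,0,0,0, 1,0,0,0,0,0,0, 1,0,0,0,0,0,0, 1,0,0,0,0,0,0, 1,0,0,0,0,0,0, 1,0,0,0,0,0,0, 1,0,0,0,0,0,0, 1,0,0,0,0,0,0]' | sed -n '2p;5p'
$P '[1,0,0,-0.3,0,0,0, 1,0,0,-0.6,0,0,0, 1,0,0,-0.6,0,0,0, 1,0,0,-0.6,0,0,0]' | sed -n '2p;5p'
$P '[1,0,0,0,0,0,-0.09, 1,0,0,0,0,0,-0.18, 1,0,0,0,0,0,-0.27, 1,0,0,0,0,0,-0.36, 1,0,0,0,0,0,-0.45, 1,0,0,0,0,0,-0.54, 1,0,0,0,0,0,-0.63, 1,0,0,0,0,0,-0.72, 1,0,0,0,0,0,-0.81, 1,0,0,0,0,0,-0.9, 1,0,0,0,0,0,-0.9]' | sed -n '2,3p'
python3 -c "
from h import *;st()"
```

```text
tool_pos: [0.4663, 0.3067, 0.0757]
contact_force: [-0.1, 0.8, -2.2]
tool_pos: [0.4655, 0.3074, 0.0601]
contact_force: [-0.2, 0.1, -2.4]
tool_pos: [0.4656, 0.3074, 0.0602]
opening: 0.858
tool_pos: [0.4663, 0.3079, 0.151]
opening: 0.997
tool_pos: [0.4651, 0.3067, 0.1482]
eef_rot: [0.024, 1.0, -0.002, -0.002]
26.3 p [0.4651 0.3067 0.1482] q [-0.025  0.994 -1.286  1.794  1.028  1.216 -0.11 ] F [-1.2 -0.6 -0.3] op 0.997 ff 0.0
[[-0.999, 0.049, -0.005], [0.049, 0.999, -0.004], [0.005, -0.004, -1.0]]
```

```bash
P="python3 -m pendant"
$P '[1,0,0,0,0,0,-0.09, 1,0,0,0,0,0,-0.18, 1,0,0,0,0,0,-0.27, 1,0,0,0,0,0,-0.36, 1,0,0,0,0,0,-0.45, 1,0,0,0,0,0,-0.54, 1,0,0,0,0,0,-0.63, 1,0,0,0,0,0,-0.72, 1,0,0,0,0,0,-0.81, 1,0,0,0,0,0,-0.9, 1,0,0,0,0,0,-0.9, 1,0,0,0,0,0,-0.9]' | sed -n '2,3p'
python3 - <<'E'
from h import *
st()
planT([([.4656,.3075,.1],Rtool(276)),([.4656,.3075,.0575],Rtool(276))])
g=snap("top","pics/top7.png")["img"].astype(int)
def green(g):
    m=((g[:,:,1]>g[:,:,0]*1.5)&(g[:,:,1]>g[:,:,2]*1.3)&(g[:,:,1]>40)).astype(np.uint8)
    n,l,s,c=cv2.connectedComponentsWithStats(m)
    return [(s[i,4],c[i]) for i in range(1,n) if s[i,4]>8]
for a,c in green(g): print(a,c.round(1),w("pics/top7.png",c[0],c[1],.02).round(3))
E
```

```text
tool_pos: [0.4655, 0.3074, 0.1495]
eef_rot: [-0.629, 0.778, -0.0, -0.002]
27.5 p [0.4655 0.3074 0.1495] q [ 0.005  1.078 -1.431  1.792  1.105  1.348  1.233] F [ 0.5 -0.2  0.5] op 1.003 ff 0.0
[[-0.21, -0.978, -0.003], [-0.978, 0.21, -0.003], [0.003, 0.002, -1.0]]
-0.002,-0.001,0.33,0.002,-0.002,-0.201 rows>= 3
-- [0.466 0.307 0.1  ]
0,0,0.283,0,0,0 rows>= 1
-- [0.466 0.307 0.058]
79 [400.7 191.1] [ 0.558 -0.371  0.02 ]
95 [157.  232.6] [0.446 0.322 0.02 ]
77 [242.3 236.7] [0.433 0.081 0.02 ]
```

```bash
P="python3 -m pendant"
$P '[1,0,0,0.05,0,0,-0.07, 1,0,0,0.1,0,0,-0.14, 1,0,0,0.2,0,0,-0.201, 1,0,0,0.33,0,0,-0.201, 1,0,0,0.33,0,0,-0.201, 1,0,0,0.33,0,0,-0.201]' | sed -n '2,3p'
python3 - <<'E'
from h import *
st()
planT([([.4656,.3075,.0575],Rtool(276))])
E
```

```text
tool_pos: [0.4655, 0.3076, 0.1008]
eef_rot: [0.744, -0.668, -0.0, 0.002]
28.1 p [0.4655 0.3076 0.1008] q [-0.004  1.161 -1.415  1.829  1.201  1.331  1.494] F [0.1 0.3 0.1] op 0.996 ff 0.0
[[0.107, -0.994, -0.003], [-0.994, -0.107, -0.002], [0.002, 0.003, -1.0]]
0.001,-0.002,0.289,0.002,-0.001,0.002 rows>= 1
-- [0.466 0.307 0.057]
```

```bash
P="python3 -m pendant"
$P '[1,0,0,0.15,0,0,0, 1,0,0,0.28,0,0,0, 1,0,0,0.29,0,0,0]' | sed -n '2p;4p'
$P '[0,0,0,0,0,0,0, 0,0,0,0,0,0,0, 0,0,0,0,0,0,0, 0,0,0,0,0,0,0, 0,0,0,0,0,0,0, 0,0,0,0,0,0,0, 0,0,0,0,0,0,0, 0,0,0,0,0,0,0, 0,0,0,0,0,0,0, 0,0,0,0,0,0,0, 0,0,0,0,0,0,0, 0,0,0,0,0,0,0]' 45
$P '[0,0,0,-0.2,0,0,0, 0,0,0,-0.4,0,0,0, 0,0,0,-0.6,0,0,0, 0,0,0,-0.8,0,0,0, 0,0,0,-1,0,0,0, 0,0,0,-1,0,0,0]' | sed -n '2p;5,6p'
python3 - <<'E'
from h import *
st()
E
```

```text
tool_pos: [0.4653, 0.3066, 0.0562]
contact_force: [-0.1, 0.0, -0.9]
clock: 29.65
tool_pos: [0.4654, 0.3074, 0.0571]
eef_rot: [0.745, -0.667, -0.0, 0.002]
contact_force: [-0.7, -0.0, -0.9]
opening: 0.152
finger_force: 45.0
tool_pos: [0.4667, 0.3099, 0.2112]
opening: 0.154
finger_force: 45.0
30.2 p [0.4667 0.3099 0.2112] q [ 0.013  0.97  -1.435  1.729  0.989  1.367  1.637] F [ 0.   0.9 -2.3] op 0.154 ff 45.0
[[0.109, -0.994, 0.003], [-0.994, -0.109, 0.003], [-0.003, -0.003, -1.0]]
```

```bash
cat >> h.py <<'E'
def lip2(xh,tilt,lip):
    M=Rtool(xh)@R.from_rotvec([np.radians(tilt),0,0]).as_matrix()
    return np.array(lip)-.075*M[:,1]-.0171*M[:,2],M
E
python3 - <<'E'
from h import *
L=[.5884,-.2286]
P0,M=lip2(220,0,L+[.21])
planT([([.47,0.1,.225],Rtool(255)),([.50,-.1,.225],Rtool(235)),(P0,M),lip2(220,0,L+[.16]),lip2(220,30,L+[.14]),lip2(220,55,L+[.12]),lip2(220,80,L+[.108])])
E
```

```text
0.697,0.065,-0.048,-0.001,0.001,0.118 rows>= 3
0.696,-0.065,-0.047,-0.001,0.001,0.118 rows>= 3
-- [0.47  0.1   0.225]
0.618,-0.269,0,0,0,0.111 rows>= 3
0.563,-0.372,-0.001,0,0,0.111 rows>= 3
-- [ 0.5   -0.1    0.225]
0.247,-0.729,-0.007,0,0,0.083 rows>= 3
0.15,-0.754,-0.008,0,0,0.084 rows>= 3
-- [ 0.637 -0.286  0.227]
0,0,0.334,0,0,0 rows>= 2
-- [ 0.637 -0.286  0.177]
0,0.124,-0.102,0.334,0,0 rows>= 4
-- [ 0.625 -0.272  0.192]
0,0.162,-0.085,0.277,0,0 rows>= 3
-- [ 0.607 -0.251  0.191]
0,0.16,-0.154,0.278,0,0 rows>= 3
-- [ 0.586 -0.226  0.185]
```

```bash
P="python3 -m pendant"
$P '[0,0.35,0.03,-0.04,0,0,0.06, 0,0.697,0.065,-0.048,0,0,0.118, 0,0.697,0.065,-0.048,0,0,0.118, 0,0.697,0.065,-0.048,0,0,0.118]' | sed -n '2p;5,6p'
$P '[0,0.35,-0.03,-0.04,0,0,0.06, 0,0.696,-0.065,-0.047,0,0,0.118, 0,0.696,-0.065,-0.047,0,0,0.118, 0,0.696,-0.065,-0.047,0,0,0.118]' | sed -n '2p;5,6p'
$P '[0,0.3,-0.13,0,0,0,0.055, 0,0.618,-0.269,0,0,0,0.111, 0,0.618,-0.269,0,0,0,0.111,0,0.618,-0.269,0,0,0,0.111]' | sed -n '2p;5,6p'
$P '[0,0.28,-0.18,0,0,0,0.055, 0,0.562,-0.373,0,0,0,0.111, 0,0.562,-0.373,0,0,0,0.111, 0,0.562,-0.373,0,0,0,0.111]' | sed -n '2p;5,6p'
python3 -c "
from h import *;st()"
$P '[0,0.12,-0.36,-0.01,0,0,0.04, 0,0.247,-0.729,-0.007,0,0,0.083, 0,0.247,-0.729,-0.007,0,0,0.083, 0,0.247,-0.729,-0.007,0,0,0.083]' | sed -n '2p;5,6p'
$P '[0,0.07,-0.37,-0.01,0,0,0.04, 0,0.15,-0.754,-0.008,0,0,0.083, 0,0.15,-0.754,-0.008,0,0,0.083, 0,0.15,-0.754,-0.008,0,0,0.083, 0,0.15,-0.754,-0.008,0,0,0.083]' | sed -n '2p;5,6p'
python3 - <<'E'
from h import *
st()
L=[.5884,-.2286]
planT([lip2(220,0,L+[.16])])
E
```

```text
tool_pos: [0.4677, 0.2001, 0.2131]
opening: 0.154
finger_force: 45.0
tool_pos: [0.4694, 0.0976, 0.2212]
opening: 0.155
finger_force: 45.0
tool_pos: [0.4848, -0.0006, 0.2217]
opening: 0.15
finger_force: 45.0
tool_pos: [0.5002, -0.0999, 0.2221]
opening: 0.155
finger_force: 45.0
31.9 p [ 0.5002 -0.0999  0.2221] q [ 0.833  0.87  -1.402  1.852  0.91   1.264  1.683] F [-0.6  0.6 -2.7] op 0.155 ff 45.0
[[-0.571, -0.821, -0.001], [-0.821, 0.571, 0.001], [0.0, 0.002, -1.0]]
tool_pos: [0.5699, -0.1934, 0.2229]
opening: 0.153
finger_force: 45.0
tool_pos: [0.6367, -0.2832, 0.2248]
opening: 0.157
finger_force: 45.0
32.8 p [ 0.6367 -0.2832  0.2248] q [ 0.841  1.024 -1.265  1.261  0.956  1.486  1.972] F [-0.4  0.3 -1.1] op 0.157 ff 45.0
[[-0.761, -0.649, -0.002], [-0.649, 0.761, 0.001], [0.001, 0.002, -1.0]]
0.013,-0.015,0.318,0.001,0,0.005 rows>= 1
-- [ 0.637 -0.286  0.177]
```

```bash
P="python3 -m pendant"
$P '[0,0.013,-0.015,0.16,0,0,0.005, 0,0.013,-0.015,0.318,0,0,0.005, 0,0.013,-0.015,0.318,0,0,0.005]' | sed -n '2p'
$P '[0,0,0.03,-0.02,0.08,0,0, 0,0,0.06,-0.05,0.16,0,0, 0,0,0.1,-0.08,0.25,0,0, 0,0,0.124,-0.102,0.334,0,0, 0,0,0.124,-0.102,0.334,0,0, 0,0,0.124,-0.102,0.334,0,0]' | sed -n '2p;4p'
python3 - <<'E'
from h import *
st()
L=[.5884,-.2286]
planT([lip2(220,55,L+[.12])])
E
```

```text
tool_pos: [0.6338, -0.2883, 0.1739]
tool_pos: [0.6243, -0.2743, 0.1935]
contact_force: [0.6, -0.7, -1.4]
33.6 p [ 0.6243 -0.2743  0.1935] q [ 0.774  0.866 -1.096  1.898  1.524  1.116  1.217] F [ 0.6 -0.7 -1.4] op 0.15 ff 45.0
[[-0.767, -0.557, 0.319], [-0.642, 0.663, -0.386], [0.003, -0.501, -0.866]]
-0.012,0.175,-0.084,0.277,-0.002,0.001 rows>= 3
-- [ 0.607 -0.251  0.191]
```

```bash
P="python3 -m pendant"
$P '[0,-0.01,0.06,-0.02,0.09,0,0, 0,-0.01,0.12,-0.05,0.18,0,0, 0,-0.012,0.175,-0.084,0.277,0,0, 0,-0.012,0.175,-0.084,0.277,0,0, 0,-0.012,0.175,-0.084,0.277,0,0, 0,-0.012,0.175,-0.084,0.277,0,0]' | sed -n '2p;4p'
python3 - <<'E'
from h import *
st()
L=[.5884,-.2286]
planT([lip2(220,80,L+[.108])])
E
```

```text
tool_pos: [0.6081, -0.2533, 0.1898]
contact_force: [0.0, 0.7, -2.1]
34.2 p [ 0.6081 -0.2533  0.1898] q [ 0.485  0.949 -0.922  2.275  1.987  1.526  0.481] F [ 0.   0.7 -2.1] op 0.156 ff 45.0
[[-0.772, -0.367, 0.52], [-0.636, 0.443, -0.632], [0.002, -0.818, -0.575]]
-0.004,0.163,-0.174,0.279,-0.006,-0.001 rows>= 3
-- [ 0.586 -0.226  0.185]
```

```bash
P="python3 -m pendant"
$P '[0,0,0.05,-0.05,0.07,0,0, 0,0,0.08,-0.09,0.14,0,0, 0,0,0.12,-0.13,0.21,0,0, 0,0,0.163,-0.174,0.279,0,0, 0,0,0.163,-0.174,0.279,0,0, 0,0,0.163,-0.174,0.279,0,0, 0,0,0.163,-0.174,0.279,0,0, 0,0,0.163,-0.174,0.279,0,0]' | sed -n '2p;4p'
python3 - <<'E'
from h import *
st()
L=[.5884,-.2286]
planT([lip2(220,88,L+[.115])])
E
```

```text
tool_pos: [0.584, -0.2284, 0.1859]
contact_force: [-1.2, -0.1, -1.8]
35.0 p [ 0.584  -0.2284  0.1859] q [ 0.079  1.245 -0.553  2.432  1.981  2.071 -0.176] F [-1.2 -0.1 -1.8] op 0.152 ff 45.0
[[-0.773, -0.109, 0.625], [-0.634, 0.134, -0.762], [-0.001, -0.985, -0.173]]
-0.021,-0.017,-0.081,0.088,-0.007,-0.001 rows>= 1
-- [ 0.579 -0.217  0.191]
```

```bash
cat >> h.py <<'E'
def green(name,fn):
    g=snap(name,fn)["img"].astype(int)
    m=((g[:,:,1]>g[:,:,0]*1.5)&(g[:,:,1]>g[:,:,2]*1.3)&(g[:,:,1]>30)).astype(np.uint8)
    n,l,s,c=cv2.connectedComponentsWithStats(m)
    for i in range(1,n):
        if s[i,4]>8: print(name,s[i,4],c[i].round(1),"z.02",w(fn,*c[i],.02).round(3),"z.07",w(fn,*c[i],.07).round(3))
E
python3 - <<'E'
from h import *
green("top","pics/top8.png");green("scene","pics/s8.png");green("wrist","pics/w8.png")
print(px("pics/s8.png",[.5788,-.2171,.05]))
b=cv2.imread("pics/s8.png")[60:270,130:410];a=cv2.imread("pics/w8.png");
cv2.imwrite("pics/c8.png",np.hstack([cv2.resize(a,(400,300),interpolation=cv2.INTER_CUBIC),cv2.resize(b,(400,300),interpolation=cv2.INTER_CUBIC)]))
E
```

```text
top 87 [402.8 202.8] z.02 [ 0.525 -0.375  0.02 ] z.07 [ 0.518 -0.36   0.07 ]
top 51 [241.7 235.6] z.02 [0.436 0.083 0.02 ] z.07 [0.432 0.08  0.07 ]
scene 77 [196.6 161.8] z.02 [ 0.543 -0.232  0.02 ] z.07 [ 0.574 -0.192  0.07 ]
wrist 1127 [442.1  15.3] z.02 [ 0.524 -0.368  0.02 ] z.07 [ 0.496 -0.31   0.07 ]
wrist 4329 [469.8 247.4] z.02 [ 0.613 -0.208  0.02 ] z.07 [ 0.563 -0.189  0.07 ]
[190.00970779 163.66352031]
```

View pics/c8.png

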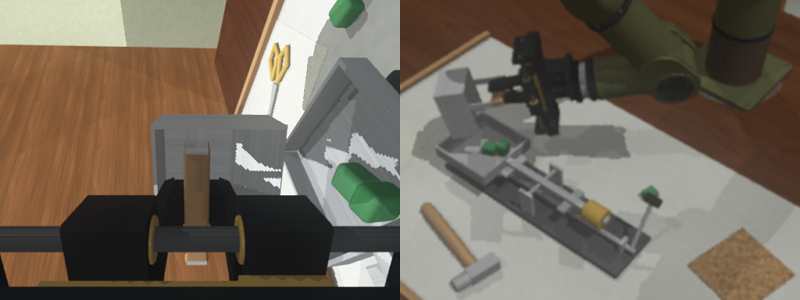

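```bash
P="python3 -m pendant"
$P '[0,0,-0.06,0.05,-0.09,0,0, 0,0,-0.12,0.09,-0.18,0,0, 0,0,-0.163,0.06,-0.279,0,0, 0,0,-0.163,0.06,-0.279,0,0, 0,0,-0.163,0.06,-0.279,0,0, 0,0,-0.163,0.06,-0.279,0,0, 0,0,-0.163,0.06,-0.279,0,0]' | sed -n '2p;4p'
python3 - <<'E'
from h import *
st()
L=[.5884,-.2286]
planT([lip2(220,30,L+[.17]),lip2(220,0,L+[.21])])
E
```

```text
tool_pos: [0.5922, -0.2358, 0.206]
contact_force: [-0.3, -0.2, -1.5]
35.9 p [ 0.5922 -0.2358  0.206 ] q [ 0.347  0.837 -0.737  2.321  1.949  1.382  0.37 ] F [-0.3 -0.2 -1.5] op 0.157 ff 45.0
[[-0.77, -0.37, 0.52], [-0.639, 0.44, -0.631], [0.005, -0.818, -0.575]]
-0.013,-0.275,0.202,-0.277,-0.005,-0.001 rows>= 3
-- [ 0.625 -0.272  0.222]
0.001,-0.123,0.034,-0.333,0,0.001 rows>= 4
-- [ 0.637 -0.286  0.227]
```

```bash
P="python3 -m pendant"
$P '[0,0,-0.09,0.07,-0.09,0,0, 0,0,-0.18,0.13,-0.18,0,0, 0,-0.013,-0.275,0.202,-0.277,0,0, 0,-0.013,-0.275,0.202,-0.277,0,0, 0,-0.013,-0.275,0.202,-0.277,0,0, 0,-0.013,-0.275,0.202,-0.277,0,0]' | sed -n '2p;4p'
$P '[0,0,-0.04,0.01,-0.09,0,0, 0,0,-0.07,0.02,-0.18,0,0, 0,0,-0.1,0.03,-0.27,0,0, 0,0,-0.123,0.034,-0.333,0,0, 0,0,-0.123,0.034,-0.333,0,0, 0,0,-0.123,0.034,-0.333,0,0]' | sed -n '2p;4p'
python3 - <<'E'
from h import *
st()
planT([([.50,-.1,.225],Rtool(235)),([.47,0.1,.225],Rtool(255)),([.467,.305,.20],Rtool(276)),([.467,.305,.0585],Rtool(276))])
E
```

```text
tool_pos: [0.6249, -0.2735, 0.2226]
contact_force: [-1.1, 0.8, -1.8]
tool_pos: [0.6361, -0.2855, 0.2252]
contact_force: [-1.1, 0.4, -1.8]
37.1 p [ 0.6361 -0.2855  0.2252] q [ 0.756  0.909 -0.943  1.26   0.722  1.321  2.097] F [-1.1  0.4 -1.8] op 0.147 ff 45.0
[[-0.77, -0.638, -0.006], [-0.638, 0.77, -0.002], [0.006, 0.002, -1.0]]
-0.045,0.766,0.002,0.001,-0.002,-0.085 rows>= 3
-0.147,0.752,0.001,0.001,-0.002,-0.085 rows>= 3
-- [ 0.5   -0.1    0.225]
-0.489,0.465,0,0,0,-0.111 rows>= 3
-0.561,0.373,0,0,0,-0.112 rows>= 3
-- [0.47  0.1   0.225]
-0.658,0.186,0.083,0,0,-0.117 rows>= 3
-0.68,0.063,0.084,0,0,-0.116 rows>= 3
-- [0.467 0.305 0.2  ]
0,0,0.472,0,0,0 rows>= 2
0,0,0.471,0,0,0 rows>= 2
-- [0.467 0.305 0.059]
```

```bash
P="python3 -m pendant"
$P '[0,-0.045,0.766,0,0,0,-0.085, 0,-0.045,0.766,0,0,0,-0.085, 0,-0.045,0.766,0,0,0,-0.085, 0,-0.045,0.766,0,0,0,-0.085]' | sed -n '2p'
$P '[0,-0.147,0.752,0,0,0,-0.085, 0,-0.147,0.752,0,0,0,-0.085, 0,-0.147,0.752,0,0,0,-0.085, 0,-0.147,0.752,0,0,0,-0.085]' | sed -n '2p'
$P '[0,-0.489,0.465,0,0,0,-0.111, 0,-0.489,0.465,0,0,0,-0.111, 0,-0.489,0.465,0,0,0,-0.111, 0,-0.489,0.465,0,0,0,-0.111]' | sed -n '2p'
$P '[0,-0.561,0.373,0,0,0,-0.112, 0,-0.561,0.373,0,0,0,-0.112, 0,-0.561,0.373,0,0,0,-0.112, 0,-0.561,0.373,0,0,0,-0.112]' | sed -n '2p'
$P '[0,-0.658,0.186,0,0,0,-0.117, 0,-0.658,0.186,0,0,0,-0.117, 0,-0.658,0.186,0,0,0,-0.117, 0,-0.658,0.186,0,0,0,-0.117]' | sed -n '2p'
$P '[0,-0.68,0.063,0.084,0,0,-0.116, 0,-0.68,0.063,0.084,0,0,-0.116, 0,-0.68,0.063,0.084,0,0,-0.116, 0,-0.68,0.063,0.084,0,0,-0.116, 0,-0.68,0.063,0.084,0,0,-0.116]' | sed -n '2p;5p'
python3 - <<'E'
from h import *
st()
planT([([.467,.305,.085],Rtool(276)),([.467,.305,.0575],Rtool(276))])
E
```

```text
tool_pos: [0.5656, -0.189, 0.2281]
tool_pos: [0.4992, -0.099, 0.2281]
tool_pos: [0.4868, -0.0007, 0.2276]
tool_pos: [0.4719, 0.0983, 0.2271]
tool_pos: [0.4706, 0.2003, 0.2266]
tool_pos: [0.4697, 0.3003, 0.2135]
opening: 0.156
39.6 p [0.4697 0.3003 0.2135] q [-0.05   0.81  -1.138  1.728  0.804  1.157  1.81 ] F [ 0.2  0.3 -1.7] op 0.156 ff 45.0
[[0.099, -0.995, -0.001], [-0.995, -0.099, -0.007], [0.007, 0.002, -1.0]]
-0.019,0.007,0.428,0.001,-0.002,-0.002 rows>= 2
-0.019,0.007,0.429,0,-0.002,-0.001 rows>= 2
-- [0.467 0.305 0.085]
0,0,0.183,0,0,0 rows>= 1
-- [0.467 0.305 0.057]
```

```bash
P="python3 -m pendant"
$P '[0,-0.02,0.007,0.25,0,0,0, 0,-0.03,0.01,0.5,0,0,0, 0,-0.038,0.014,0.7,0,0,0, 0,-0.038,0.014,0.857,0,0,0, 0,-0.038,0.014,0.857,0,0,0, 0,-0.038,0.014,0.857,0,0,0]' | sed -n '2p;4p'
$P '[0,0,0,0.06,0,0,0, 0,0,0,0.12,0,0,0, 0,0,0,0.16,0,0,0, 0,0,0,0.183,0,0,0, 0,0,0,0.183,0,0,0]' | sed -n '2p;4p'
$P '[1,0,0,0,0,0,0, 1,0,0,0,0,0,0, 1,0,0,0,0,0,0, 1,0,0,0,0,0,0, 1,0,0,0,0,0,0, 1,0,0,0,0,0,0, 1,0,0,0,0,0,0, 1,0,0,0,0,0,0, 1,0,0,0,0,0,0]' | sed -n '2p;4,5p'
$P '[1,0,0,-0.2,0,0,0, 1,0,0,-0.4,0,0,0, 1,0,0,-0.7,0,0,0, 1,0,0,-1,0,0,0, 1,0,0,-1,0,0,0]' | sed -n '2p;4,5p'
python3 - <<'E'
from h import *
st(); green("top","pics/top9.png"); green("wrist","pics/w9.png")
# scoop yaw/pos and hull of chunk A
g=cv2.imread("pics/top9.png")
E
```

```text
tool_pos: [0.4663, 0.3074, 0.0862]
contact_force: [1.2, 0.3, -1.3]
tool_pos: [0.4651, 0.3089, 0.0578]
contact_force: [-0.0, -0.6, -1.8]
tool_pos: [0.4653, 0.3091, 0.0583]
contact_force: [-0.1, 0.4, -0.4]
opening: 0.944
tool_pos: [0.4669, 0.3133, 0.2142]
contact_force: [0.3, 1.5, 0.6]
opening: 1.004
42.1 p [0.4669 0.3133 0.2142] q [-0.07   0.807 -1.134  1.726  0.806  1.144  1.798] F [0.3 1.5 0.6] op 1.004 ff 0.0
[[0.104, -0.995, 0.006], [-0.995, -0.104, 0.005], [-0.004, -0.006, -1.0]]
top 148 [340.6 184.9] z.02 [ 0.578 -0.201  0.02 ] z.07 [ 0.569 -0.193  0.07 ]
top 82 [403. 203.] z.02 [ 0.524 -0.376  0.02 ] z.07 [ 0.518 -0.361  0.07 ]
```

```bash
python3 - <<'E'
from h import *
plan([([.45,.2,.25],Rtool(230)),([.434,.08,.19],Rtool(180))])
E
```

```text
0.717,0.181,-0.025,-0.001,-0.001,0.511 rows>= 6
-- [0.45  0.2   0.213]
0.681,-0.432,0.401,0,0,0.555 rows>= 6
-- [0.434 0.08  0.153]
```

```bash
P="python3 -m pendant"
$P '[1,0.717,0.181,-0.025,0,0,0.511, 1,0.717,0.181,-0.025,0,0,0.511, 1,0.717,0.181,-0.025,0,0,0.511, 1,0.717,0.181,-0.025,0,0,0.511, 1,0.717,0.181,-0.025,0,0,0.511, 1,0.717,0.181,-0.025,0,0,0.511, 1,0.717,0.181,-0.025,0,0,0.511]' | sed -n '2p'
$P '[1,0.681,-0.432,0.401,0,0,0.555, 1,0.681,-0.432,0.401,0,0,0.555, 1,0.681,-0.432,0.401,0,0,0.555, 1,0.681,-0.432,0.401,0,0,0.555, 1,0.681,-0.432,0.401,0,0,0.555, 1,0.681,-0.432,0.401,0,0,0.555, 1,0.681,-0.432,0.401,0,0,0.555, 1,0.681,-0.432,0.401,0,0,0.555]' | sed -n '2p'
cat >> h.py <<'E'
def chunks(name,fn,zt=.02):
    g=snap(name,fn)["img"].astype(int)
    m=((g[:,:,1]>g[:,:,0]*1.5)&(g[:,:,1]>g[:,:,2]*1.3)&(g[:,:,1]>30))
    # brighter top face: split by brightness with Otsu in each blob
    n,l,s,c=cv2.connectedComponentsWithStats(m.astype(np.uint8))
    for i in range(1,n):
        if s[i,4]<40: continue
        G=g[:,:,1][l==i].astype(np.uint8); t,_=cv2.threshold(G,0,255,cv2.THRESH_OTSU)
        for nm,mm in(("all",l==i),("top",(l==i)&(g[:,:,1]>t))):
            v,u=np.nonzero(mm)
            X=np.array([w(fn,a,b,zt)[:2] for a,b in zip(u,v)]).astype(np.float32)
            rc=cv2.minAreaRect(X*1000); print(name,nm,len(u),"ctr",np.round(rc[0]),"size",np.round(rc[1]),"ang",round(rc[2]),"G",round(t))
E
python3 - <<'E'
from h import *
st(); chunks("wrist","pics/w10.png")
a=cv2.imread("pics/w10.png");cv2.imwrite("pics/c10.png",a)
E
```

```text
tool_pos: [0.449, 0.1988, 0.2111]
tool_pos: [0.4331, 0.0796, 0.1521]
43.7 p [0.4331 0.0796 0.1521] q [ 0.138  0.612 -0.667  2.137  0.67   0.614  0.566] F [-0.  -0.1  0.9] op 0.998 ff 0.0
[[-1.0, -0.005, -0.002], [-0.005, 1.0, -0.003], [0.002, -0.003, -1.0]]
wrist all 340 ctr [435.  80.] size [18. 22.] ang 77 G 96
wrist top 42 ctr [436.  80.] size [17. 21.] ang 77 G 96
```

View pics/c10.png

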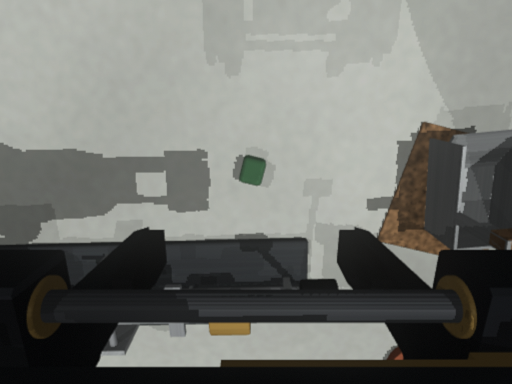

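```bash
python3 - <<'E'
from h import *
plan([([.435,.080,.06],Rtool(167)),([.435,.080,.005],Rtool(167)),([.435,.080,.15],Rtool(167))])
E
```

```text
-0.007,0.002,0.431,-0.001,-0.001,0.074 rows>= 2
-0.006,0.003,0.43,-0.001,0,0.073 rows>= 2
-- [0.435 0.08  0.023]
0,0,0.367,0,0,0 rows>= 2
-- [ 0.435  0.08  -0.032]
0,0,-0.483,0,0,0 rows>= 2
0,0,-0.484,0,0,0 rows>= 2
-- [0.435 0.08  0.113]
```

```bash
P="python3 -m pendant"
$P '[1,-0.007,0.002,0.43,0,0,0.074, 1,-0.013,0.005,0.861,0,0,0.147, 1,-0.013,0.005,0.861,0,0,0.147, 1,-0.013,0.005,0.861,0,0,0.147, 1,-0.013,0.005,0.861,0,0,0.147, 1,-0.013,0.005,0.861,0,0,0.147]' | sed -n '2p;4p'
$P '[1,0,0,0.18,0,0,0, 1,0,0,0.34,0,0,0, 1,0,0,0.367,0,0,0, 1,0,0,0.367,0,0,0]' | sed -n '2p;4p'
$P '[0,0,0,0,0,0,0, 0,0,0,0,0,0,0, 0,0,0,0,0,0,0, 0,0,0,0,0,0,0, 0,0,0,0,0,0,0, 0,0,0,0,0,0,0, 0,0,0,0,0,0,0, 0,0,0,0,0,0,0, 0,0,0,0,0,0,0, 0,0,0,0,0,0,0]' 25 | sed -n '2p;4,6p'
$P '[0,0,0,-0.3,0,0,0, 0,0,0,-0.6,0,0,0, 0,0,0,-0.967,0,0,0, 0,0,0,-0.967,0,0,0, 0,0,0,-0.967,0,0,0]' | sed -n '2p;4,6p'
python3 -c "
from h import *;st()"
```

```text
tool_pos: [0.4361, 0.0806, 0.0247]
contact_force: [0.3, 0.3, 0.6]
tool_pos: [0.4372, 0.0804, -0.0306]
contact_force: [-0.2, 0.4, 0.0]
tool_pos: [0.4353, 0.0799, -0.0316]
contact_force: [0.9, 0.5, -0.7]
opening: 0.263
finger_force: 25.0
tool_pos: [0.4363, 0.0812, 0.1169]
contact_force: [0.2, 0.7, -0.6]
opening: 0.271
finger_force: 25.0
46.2 p [0.4363 0.0812 0.1169] q [ 0.106  0.678 -0.629  2.167  0.802  0.541  0.207] F [ 0.2  0.7 -0.6] op 0.271 ff 25.0
[[-0.974, 0.228, 0.003], [0.228, 0.974, -0.001], [-0.003, 0.0, -1.0]]
```

```bash
python3 - <<'E'
from h import *
chunks("top","pics/top11.png",.07)
g=cv2.imread("pics/top11.png")
T=[.5788,-.2171]
plan([([.46,.0,.17],Rtool(165)),([.52,-.15,.17],Rtool(160)),([.546,-.24,.15],Rtool(160)),([.546,-.24,.072],Rtool(160))])
E
```

```text
top all 146 ctr [ 570. -193.] size [25. 51.] ang 30 G 72
top top 115 ctr [ 571. -194.] size [23. 48.] ang 33 G 72
top all 79 ctr [ 519. -360.] size [24. 25.] ang 86 G 70
top top 67 ctr [ 519. -362.] size [19. 25.] ang 86 G 70
-0.274,-0.491,-0.104,0,0.003,0.02 rows>= 2
-- [0.46  0.    0.133]
-0.323,-0.431,0,0,0,0.028 rows>= 2
-0.341,-0.417,0,0,0,0.027 rows>= 2
-- [ 0.52  -0.15   0.133]
-0.368,-0.504,0.133,0,0,0 rows>= 2
-- [ 0.546 -0.24   0.113]
0,-0.001,0.52,0,0,0 rows>= 2
-- [ 0.546 -0.24   0.035]
```

```bash
P="python3 -m pendant"
$P '[0,-0.274,-0.491,-0.104,0,0,0.02, 0,-0.274,-0.491,-0.104,0,0,0.02, 0,-0.274,-0.491,-0.104,0,0,0.02]' | sed -n '2p'
$P '[0,-0.323,-0.431,0,0,0,0.028, 0,-0.323,-0.431,0,0,0,0.028, 0,-0.323,-0.431,0,0,0,0.028]' | sed -n '2p'
$P '[0,-0.341,-0.417,0,0,0,0.027, 0,-0.341,-0.417,0,0,0,0.027, 0,-0.341,-0.417,0,0,0,0.027]' | sed -n '2p'
$P '[0,-0.368,-0.504,0.133,0,0,0, 0,-0.368,-0.504,0.133,0,0,0, 0,-0.368,-0.504,0.133,0,0,0, 0,-0.368,-0.504,0.133,0,0,0]' | sed -n '2p;5,6p'
$P '[0,0,0,0.25,0,0,0, 0,0,0,0.49,0,0,0, 0,0,0,0.49,0,0,0, 0,0,0,0.49,0,0,0]' | sed -n '2p;4,6p'
python3 -c "
from h import *;st()"
```

```text
tool_pos: [0.4591, -0.007, 0.1284]
tool_pos: [0.4892, -0.0804, 0.1279]
tool_pos: [0.5192, -0.1549, 0.1281]
tool_pos: [0.5442, -0.2394, 0.1086]
opening: 0.272
finger_force: 25.0
tool_pos: [0.5449, -0.2382, 0.0369]
contact_force: [0.7, -0.2, -0.3]
opening: 0.267
finger_force: 25.0
48.0 p [ 0.5449 -0.2382  0.0369] q [ 0.675  0.948 -0.618  1.763  0.813  0.707  0.831] F [ 0.7 -0.2 -0.3] op 0.267 ff 25.0
[[-0.941, 0.338, -0.002], [0.338, 0.941, -0.001], [0.001, -0.002, -1.0]]
```

```bash
P="python3 -m pendant"
$P '[0.4,0,0,0,0,0,0, 0.4,0,0,0,0,0,0, 0.4,0,0,0,0,0,0, 0.4,0,0,0,0,0,0, 0.4,0,0,0,0,0,0]' | sed -n '2p;5p'
$P '[0.4,0,0,-0.3,0,0,0, 0.4,0,0,-0.6,0,0,0, 0.7,0,0,-0.8,0,0,0, 1,0,0,-0.8,0,0,0, 1,0,0,-0.8,0,0,0]' | sed -n '2p;5p'
python3 - <<'E'
from h import *
chunks("top","pics/top12.png",.07); chunks("wrist","pics/w12.png",.07)
plan([([.53,-.34,.19],Rtool(90))])
E
```

```text
tool_pos: [0.545, -0.2411, 0.0369]
opening: 0.399
tool_pos: [0.5448, -0.2409, 0.1567]
opening: 0.654
top all 94 ctr [ 567. -189.] size [25. 39.] ang 40 G 63
top top 73 ctr [ 567. -191.] size [21. 37.] ang 21 G 63
top all 81 ctr [ 543. -237.] size [23. 28.] ang 70 G 64
top top 66 ctr [ 544. -238.] size [21. 25.] ang 70 G 64
wrist all 514 ctr [ 565. -182.] size [23. 19.] ang 25 G 87
wrist top 377 ctr [ 566. -181.] size [20. 17.] ang 26 G 87
wrist all 651 ctr [ 545. -239.] size [22. 25.] ang 70 G 89
wrist top 538 ctr [ 546. -239.] size [20. 22.] ang 70 G 89
wrist all 656 ctr [ 577. -205.] size [22. 26.] ang 23 G 86
wrist top 517 ctr [ 578. -205.] size [19. 24.] ang 23 G 86
wrist all 414 ctr [ 519. -353.] size [18. 21.] ang 80 G 96
wrist top 338 ctr [ 519. -354.] size [15. 20.] ang 80 G 96
-0.07,-0.327,0.008,-0.002,0,0.389 rows>= 5
-0.245,-0.227,0.007,-0.001,0,0.389 rows>= 5
-- [ 0.53  -0.34   0.153]
```

```bash
python3 - <<'E'
from h import *
plan([([.53,-.33,.2],Rtool(115)),([.524,-.385,.17],Rtool(80))])
E
```

```text
-0.117,-0.591,-0.051,-0.003,-0.001,0.501 rows>= 6
-- [ 0.53  -0.33   0.163]
-0.316,-0.191,0.2,0,0,0.389 rows>= 5
-- [ 0.524 -0.385  0.133]
```

```bash
P="python3 -m pendant"
$P '[1,-0.117,-0.591,-0.051,0,0,0.501, 1,-0.117,-0.591,-0.051,0,0,0.501, 1,-0.117,-0.591,-0.051,0,0,0.501, 1,-0.117,-0.591,-0.051,0,0,0.501, 1,-0.117,-0.591,-0.051,0,0,0.501, 1,-0.117,-0.591,-0.051,0,0,0.501, 1,-0.117,-0.591,-0.051,0,0,0.501]' | sed -n '2p'
$P '[1,-0.316,-0.191,0.2,0,0,0.389, 1,-0.316,-0.191,0.2,0,0,0.389, 1,-0.316,-0.191,0.2,0,0,0.389, 1,-0.316,-0.191,0.2,0,0,0.389, 1,-0.316,-0.191,0.2,0,0,0.389, 1,-0.316,-0.191,0.2,0,0,0.389, 1,-0.316,-0.191,0.2,0,0,0.389]' | sed -n '2p'
python3 - <<'E'
from h import *
st(); chunks("wrist","pics/w13.png",.02)
E
```

```text
tool_pos: [0.5302, -0.3294, 0.1627]
tool_pos: [0.525, -0.3847, 0.1342]
50.5 p [ 0.525  -0.3847  0.1342] q [ 0.754  0.819 -0.369  1.539  0.362  0.853  0.08 ] F [-0.2 -1.1  0.4] op 1.002 ff 0.0
[[0.171, 0.985, -0.002], [0.985, -0.171, -0.003], [-0.003, -0.001, -1.0]]
wrist all 191 ctr [ 545. -240.] size [ 7. 29.] ang 80 G 47
wrist top 83 ctr [ 548. -239.] size [ 3. 22.] ang 80 G 47
wrist all 212 ctr [ 528. -379.] size [16. 21.] ang 80 G 79
wrist top 82 ctr [ 527. -379.] size [15. 20.] ang 74 G 79
```

```bash
python3 - <<'E'
from h import *
plan([([.526,-.378,.06],Rtool(80)),([.526,-.378,.005],Rtool(80))])
E
```

```text
0.048,-0.001,0.742,-0.001,0.002,0.001 rows>= 3
-- [ 0.526 -0.378  0.023]
0,0,0.366,0,0,0 rows>= 2
-- [ 0.526 -0.378 -0.032]
```

```bash
P="python3 -m pendant"
$P '[1,0.048,0,0.37,0,0,0, 1,0.048,0,0.742,0,0,0, 1,0.048,0,0.742,0,0,0, 1,0.048,0,0.742,0,0,0, 1,0.048,0,0.742,0,0,0]' | sed -n '2p;4p'
$P '[1,0,0,0.18,0,0,0, 1,0,0,0.34,0,0,0, 1,0,0,0.366,0,0,0, 1,0,0,0.366,0,0,0]' | sed -n '2p;4p'
$P '[0,0,0,0,0,0,0, 0,0,0,0,0,0,0, 0,0,0,0,0,0,0, 0,0,0,0,0,0,0, 0,0,0,0,0,0,0, 0,0,0,0,0,0,0, 0,0,0,0,0,0,0, 0,0,0,0,0,0,0, 0,0,0,0,0,0,0, 0,0,0,0,0,0,0]' 25 | sed -n '2p;4,6p'
$P '[0,0,0,-0.3,0,0,0, 0,0,0,-0.6,0,0,0, 0,0,0,-0.95,0,0,0, 0,0,0,-0.95,0,0,0, 0,0,0,-0.95,0,0,0]' | sed -n '2p;4,6p'
python3 - <<'E'
from h import *
st()
plan([([.612,-.245,.17],Rtool(70)),([.612,-.245,.075],Rtool(70))])
E
```

```text
tool_pos: [0.5278, -0.3791, 0.0251]
contact_force: [0.5, -0.3, -0.1]
tool_pos: [0.5273, -0.3791, -0.0301]
contact_force: [-0.5, 0.4, 0.6]
tool_pos: [0.5263, -0.3784, -0.0317]
contact_force: [0.3, 0.8, 0.3]
opening: 0.314
finger_force: 25.0
tool_pos: [0.5271, -0.3785, 0.1124]
contact_force: [0.3, -0.3, -0.7]
opening: 0.317
finger_force: 25.0
53.0 p [ 0.5271 -0.3785  0.1124] q [ 0.74   0.841 -0.359  1.566  0.379  0.801  0.05 ] F [ 0.3 -0.3 -0.7] op 0.317 ff 25.0
[[0.174, 0.985, 0.001], [0.985, -0.174, -0.005], [-0.004, 0.002, -1.0]]
0.487,0.201,-0.071,0.001,0.001,0.055 rows>= 2
0.503,0.158,-0.07,0.001,0.002,0.056 rows>= 2
-- [ 0.612 -0.245  0.133]
0,0.001,0.634,0,0,0 rows>= 2
-- [ 0.612 -0.245  0.038]
```

```bash
P="python3 -m pendant"
$P '[0,0.47,0.14,-0.071,0,0,0.055, 0,0.47,0.14,-0.071,0,0,0.055, 0,0.47,0.14,-0.071,0,0,0.055, 0,0.47,0.14,-0.071,0,0,0.055]' | sed -n '2p'
$P '[0,0.49,0.12,-0.07,0,0,0.056, 0,0.49,0.12,-0.07,0,0,0.056, 0,0.49,0.12,-0.07,0,0,0.056, 0,0.49,0.12,-0.07,0,0,0.056]' | sed -n '2p;4,6p'
python3 - <<'E'
from h import *
st()
plan([([.600,-.245,.080],Rtool(70))])
E
```

```text
tool_pos: [0.5582, -0.3116, 0.1195]
tool_pos: [0.5944, -0.2473, 0.1303]
contact_force: [0.3, -0.6, -0.5]
opening: 0.312
finger_force: 25.0
53.8 p [ 0.5944 -0.2473  0.1303] q [ 0.477  0.807 -0.295  1.565  0.299  0.817 -0.289] F [ 0.3 -0.6 -0.5] op 0.312 ff 25.0
[[0.343, 0.939, -0.004], [0.939, -0.343, -0.004], [-0.005, -0.002, -1.0]]
0.03,0.031,0.582,-0.001,0.003,-0.001 rows>= 2
-- [ 0.6   -0.245  0.043]
```

```bash
P="python3 -m pendant"
$P '[0,0.03,0.031,0.3,0,0,0, 0,0.03,0.031,0.57,0,0,0, 0,0.03,0.031,0.582,0,0,0, 0,0.03,0.031,0.582,0,0,0]' | sed -n '2p;4p'
$P '[0.43,0,0,0,0,0,0, 0.43,0,0,0,0,0,0, 0.43,0,0,0,0,0,0, 0.43,0,0,0,0,0,0, 0.43,0,0,0,0,0,0]' | sed -n '2p;5p'
$P '[0.43,0,0,-0.4,0,0,0, 0.43,0,0,-0.8,0,0,0, 0.43,0,0,-0.9,0,0,0, 0,0,0,-0.9,0,0,0]' | sed -n '2p;5p'
$P '[0,-0.9,-0.3,0,0,0,0, 0,-0.9,-0.3,0,0,0,0, 0,-0.9,-0.3,0,0,0,0, 0,-0.9,-0.3,0,0,0,0]' | sed -n '2p;5p'
python3 - <<'E'
from h import *
st();
chunks("wrist","pics/w14.png",.07); green("top","pics/top14.png"); green("scene","pics/s14.png")
E
```

```text
tool_pos: [0.5998, -0.2456, 0.0434]
contact_force: [-0.2, 0.2, -1.3]
tool_pos: [0.6019, -0.2435, 0.0448]
opening: 0.433
tool_pos: [0.6057, -0.2438, 0.1853]
opening: 0.363
tool_pos: [0.5062, -0.3624, 0.1785]
opening: 0.012
55.5 p [ 0.5062 -0.3624  0.1785] q [ 0.72   0.723 -0.325  1.591  0.292  0.878 -0.078] F [-0.8 -0.7  0.4] op 0.012 ff 0.0
[[0.353, 0.936, -0.008], [0.935, -0.353, -0.008], [-0.01, -0.004, -1.0]]
wrist all 735 ctr [ 601. -250.] size [16. 27.] ang 69 G 69
wrist top 527 ctr [ 603. -249.] size [13. 24.] ang 69 G 69
wrist all 852 ctr [ 547. -240.] size [21. 25.] ang 69 G 82
wrist top 619 ctr [ 547. -238.] size [17. 23.] ang 69 G 82
top 79 [358.9 173.9] z.02 [ 0.61  -0.255  0.02 ] z.07 [ 0.6   -0.244  0.07 ]
top 136 [341.  184.6] z.02 [ 0.579 -0.202  0.02 ] z.07 [ 0.57  -0.194  0.07 ]
top 82 [357. 194.] z.02 [ 0.551 -0.247  0.02 ] z.07 [ 0.544 -0.237  0.07 ]
```

```bash
python3 - <<'E'
from h import *
plan([([.46,-.2,.215],Rtool(110)),([.45,0,.215],Rtool(150)),([.465,.1375,.2],Rtool(182)),([.465,.1375,.098],Rtool(182))])
E
```

```text
0.42,-0.343,0.003,0,0.001,-0.222 rows>= 3
0.512,-0.178,0.004,0,0,-0.223 rows>= 3
-- [ 0.46  -0.2    0.178]
0.638,0.197,0,0,0,-0.222 rows>= 3
0.531,0.403,0,0,0,-0.222 rows>= 3
-- [ 0.45  -0.     0.178]
0.186,0.422,0.05,0,0,-0.178 rows>= 2
0.062,0.457,0.05,0,0,-0.178 rows>= 2
-- [0.465 0.137 0.163]
0,0,0.68,0,0,0 rows>= 3
-- [0.465 0.137 0.061]
```

```bash
P="python3 -m pendant"
$P '[0,0.42,-0.343,0,0,0,-0.222, 0,0.42,-0.343,0,0,0,-0.222, 0,0.42,-0.343,0,0,0,-0.222, 0,0.42,-0.343,0,0,0,-0.222]' | sed -n '2p'
$P '[0,0.512,-0.178,0,0,0,-0.223, 0,0.512,-0.178,0,0,0,-0.223, 0,0.512,-0.178,0,0,0,-0.223, 0,0.512,-0.178,0,0,0,-0.223]' | sed -n '2p'
$P '[0,0.638,0.197,0,0,0,-0.222, 0,0.638,0.197,0,0,0,-0.222, 0,0.638,0.197,0,0,0,-0.222, 0,0.638,0.197,0,0,0,-0.222]' | sed -n '2p'
$P '[0,0.531,0.403,0,0,0,-0.222, 0,0.531,0.403,0,0,0,-0.222, 0,0.531,0.403,0,0,0,-0.222, 0,0.531,0.403,0,0,0,-0.222]' | sed -n '2p'
$P '[0,0.186,0.422,0.05,0,0,-0.178, 0,0.186,0.422,0.05,0,0,-0.178, 0,0.186,0.422,0.05,0,0,-0.178, 0,0.186,0.422,0.05,0,0,-0.178]' | sed -n '2p'
$P '[0,0.062,0.457,0.05,0,0,-0.178, 0,0.062,0.457,0.05,0,0,-0.178, 0,0.062,0.457,0.05,0,0,-0.178, 0,0.062,0.457,0.05,0,0,-0.178, 0,0.062,0.457,0.05,0,0,-0.178]' | sed -n '2p'
python3 - <<'E'
from h import *
st();
green("top","pics/top15.png")
plan([([.465,.1375,.098],Rtool(182))])
E
```

```text
tool_pos: [0.4877, -0.2746, 0.1795]
tool_pos: [0.4606, -0.1997, 0.1793]
tool_pos: [0.4559, -0.0999, 0.1789]
tool_pos: [0.4507, -0.0011, 0.1785]
tool_pos: [0.4577, 0.0654, 0.1704]
tool_pos: [0.4651, 0.1335, 0.1629]
58.1 p [0.4651 0.1335 0.1629] q [ 0.117  0.676 -0.809  2.002  0.71   0.775  0.479] F [ 1.1  0.3 -0.8] op 0.006 ff 0.0
[[-1.0, -0.029, -0.002], [-0.029, 1.0, -0.006], [0.002, -0.006, -1.0]]
top 83 [358.7 174. ] z.02 [ 0.61  -0.254  0.02 ] z.07 [ 0.6   -0.244  0.07 ]
top 147 [340.8 184.9] z.02 [ 0.578 -0.202  0.02 ] z.07 [ 0.569 -0.193  0.07 ]
top 87 [356.9 194.3] z.02 [ 0.551 -0.247  0.02 ] z.07 [ 0.543 -0.236  0.07 ]
-0.001,0.028,0.68,-0.003,-0.001,-0.003 rows>= 3
-- [0.465 0.138 0.061]
```

```bash
P="python3 -m pendant"
$P '[0,0,0.028,0.3,0,0,0, 0,0,0.028,0.6,0,0,0, 0,0,0.028,0.68,0,0,0, 0,0,0.028,0.68,0,0,0, 0,0,0.028,0.68,0,0,0]' | sed -n '2p;4p'
$P '[0,-0.1,0,0,0,0,0, 0,-0.2,0,0,0,0,0, 0,-0.3,0,0,0,0,0, 0,-0.4,0,0,0,0,0]' | sed -n '2p;4p'
$P '[0,-0.1,0,0,0,0,0, 0,-0.2,0,0,0,0,0, 0,-0.2,0,0,0,0,0]' | sed -n '2p;4p'
$P '[0,-0.08,0,0,0,0,0, 0,-0.15,0,0,0,0,0, 0,-0.15,0,0,0,0,0]' | sed -n '2p;4p'
python3 - <<'E'
from h import *
st()
E
```

```text
tool_pos: [0.4651, 0.1398, 0.0617]
contact_force: [0.4, 0.7, 0.1]
tool_pos: [0.5246, 0.1423, 0.0629]
contact_force: [-2.2, 0.5, 1.8]
tool_pos: [0.5575, 0.1433, 0.0627]
contact_force: [-0.2, 0.0, 0.3]
tool_pos: [0.578, 0.144, 0.0619]
contact_force: [0.1, 0.1, 0.4]
59.6 p [0.578  0.144  0.0619] q [ 0.061  0.93  -0.704  1.75   0.828  0.786  0.54 ] F [0.1 0.1 0.4] op 0.004 ff 0.0
[[-0.999, -0.034, 0.001], [-0.034, 0.999, -0.003], [-0.001, -0.003, -1.0]]
```

```bash
P="python3 -m pendant"
$P '[0,-0.07,0,0,0,0,0, 0,-0.12,0,0,0,0,0, 0,-0.12,0,0,0,0,0]' | sed -n '2p;4p'
$P '[0,-0.05,0,0,0,0,0, 0,-0.05,0,0,0,0,0]' | sed -n '2p;4p'
$P '[0,-0.03,0,0,0,0,0, 0,-0.03,0,0,0,0,0]' | sed -n '2p;4p'
python3 - <<'E'
from h import *
st(); snap("scene","pics/s16.png"); b=cv2.imread("pics/s16.png")[90:300,130:410]
snap("top","pics/top16.png"); a=cv2.imread("pics/top16.png")[130:270,110:390]
print(px("pics/s16.png",[.624,.139,.108]),px("pics/top16.png",[.624,.139,.108]))
cv2.imwrite("pics/c16.png",np.vstack([cv2.resize(b,(400,300),interpolation=cv2.INTER_CUBIC),cv2.resize(a,(400,200),interpolation=cv2.INTER_CUBIC)]))
E
```

```text
tool_pos: [0.5958, 0.1449, 0.0614]
contact_force: [0.2, 0.1, -0.5]
tool_pos: [0.6035, 0.1455, 0.0612]
contact_force: [0.1, 0.1, -0.3]
tool_pos: [0.6067, 0.1456, 0.0609]
contact_force: [-1.9, -0.4, 2.0]
60.4 p [0.6067 0.1456 0.0609] q [ 0.065  0.963 -0.715  1.657  0.806  0.845  0.603] F [-1.9 -0.4  2. ] op -0.0 ff 1.0
[[-0.999, -0.035, -0.002], [-0.035, 0.999, -0.003], [0.002, -0.003, -1.0]]
[280.03991892 227.67241763] [219.21436669 163.77266417]
```

```bash
P="python3 -m pendant"
$P '[0,-0.02,0,0,0,0,0, 0,-0.02,0,0,0,0,0]' | sed -n '2p;4p'
$P '[0,-0.02,0,0,0,0,0, 0,-0.02,0,0,0,0,0]' | sed -n '2p;4p'
$P '[0,-0.02,0,0,0,0,0, 0,-0.02,0,0,0,0,0]' | sed -n '2p;4p'
```

```text
tool_pos: [0.6074, 0.1456, 0.0606]
contact_force: [-6.7, -0.4, 2.9]
tool_pos: [0.6075, 0.1455, 0.0604]
contact_force: [-12.2, -1.4, 6.5]
tool_pos: [0.6076, 0.1455, 0.0603]
contact_force: [-19.2, -1.4, 11.3]
```

```bash
P="python3 -m pendant"
$P '[0,0.1,0,0,0,0,0, 0,0.2,0,0,0,0,0, 0,0.3,0,0,0,0,0, 0,0.3,0,-0.4,0,0,0, 0,0.3,0,-0.85,0,0,0, 0,0.3,0,-0.85,0,0,0, 0,0.3,0,-0.85,0,0,0, 0,0.3,0,-0.85,0,0,0]' | sed -n '2p;4p'
$P '[0,0,0,0,0,0,0, 0,0,0,0,0,0,0, 0,0,0,0,0,0,0, 0,0,0,0,0,0,0, 0,0,0,0,0,0,0, 0,0,0,0,0,0,0, 0,0,0,0,0,0,0, 0,0,0,0,0,0,0, 0,0,0,0,0,0,0, 0,0,0,0,0,0,0, 0,0,0,0,0,0,0, 0,0,0,0,0,0,0]' >/dev/null
$P '[0,0,0,0,0,0,0, 0,0,0,0,0,0,0, 0,0,0,0,0,0,0, 0,0,0,0,0,0,0, 0,0,0,0,0,0,0, 0,0,0,0,0,0,0, 0,0,0,0,0,0,0, 0,0,0,0,0,0,0, 0,0,0,0,0,0,0, 0,0,0,0,0,0,0, 0,0,0,0,0,0,0, 0,0,0,0,0,0,0]' | sed -n '1,2p'
python3 - <<'E'
from h import *
green("top","pics/top17.png"); snap("scene","pics/s17.png")
b=cv2.imread("pics/s17.png")[70:280,130:410]; a=cv2.imread("pics/top17.png")[130:270,110:390]; c=cv2.imread("pics/s14.png")[70:280,130:410]
d=cv2.imread("pics/top15.png")[130:270,110:390]
cv2.imwrite("pics/c17.png",np.vstack([np.hstack([cv2.resize(x,(400,300),interpolation=cv2.INTER_CUBIC) for x in (c,b)]),np.hstack([cv2.resize(x,(400,200),interpolation=cv2.INTER_CUBIC) for x in (d,a)])]))
E
```

```text
tool_pos: [0.572, 0.1445, 0.1889]
contact_force: [-0.6, -0.4, -0.6]
clock: 64.25
tool_pos: [0.5713, 0.1446, 0.1885]
top 88 [356.9 175.5] z.02 [ 0.605 -0.249  0.02 ] z.07 [ 0.595 -0.239  0.07 ]
top 118 [340.  184.9] z.02 [ 0.578 -0.199  0.02 ] z.07 [ 0.57  -0.191  0.07 ]
```

View pics/c17.png

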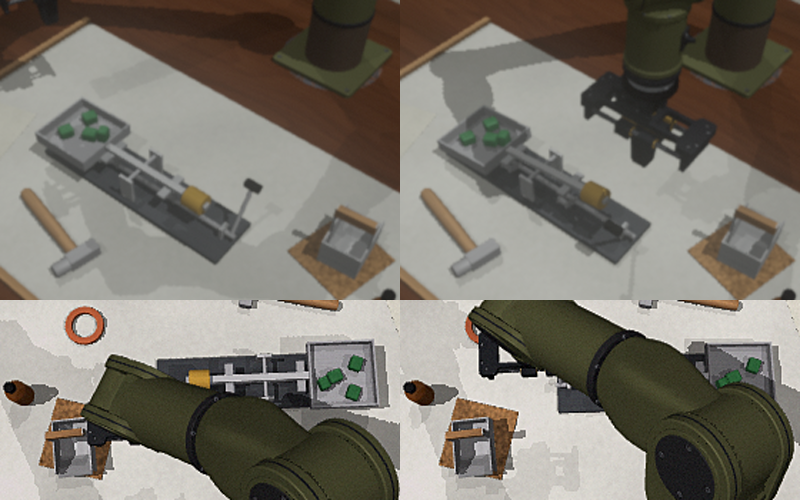

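```bash
P="python3 -m pendant"
$P '[0,-0.33,-0.03,0,0,0,0, 0,-0.66,-0.06,0,0,0,0, 0,-0.66,-0.06,0,0,0,0, 0,-0.66,-0.06,0,0,0,0]' | sed -n '2p;4p'
$P '[0,0,0,0.3,0,0,0, 0,0,0,0.6,0,0,0, 0,0,0,0.85,0,0,0, 0,0,0,0.85,0,0,0, 0,0,0,0.85,0,0,0]' | sed -n '2p;4p'
$P '[0,0.1,0,0,0,0,0, 0,0.2,0,0,0,0,0, 0,0.3,0,0,0,0,0, 0,0.4,0,0,0,0,0, 0,0.4,0,0,0,0,0]' | sed -n '2p;4p'
$P '[0,0.1,0,0,0,0,0, 0,0.2,0,0,0,0,0, 0,0.3,0,0,0,0,0, 0,0.3,0,0,0,0,0]' | sed -n '2p;4p'
python3 - <<'E'
from h import *
st()
E
```

```text
tool_pos: [0.6707, 0.1392, 0.1877]
contact_force: [-0.9, 0.9, -0.5]
tool_pos: [0.6696, 0.1395, 0.0619]
contact_force: [0.8, 0.0, 1.4]
tool_pos: [0.6111, 0.1382, 0.065]
contact_force: [0.0, 0.4, -0.3]
tool_pos: [0.5652, 0.1357, 0.0628]
contact_force: [0.5, -0.1, 0.0]
66.2 p [0.5652 0.1357 0.0628] q [ 0.073  0.915 -0.702  1.794  0.84   0.762  0.525] F [ 0.5 -0.1  0. ] op 0.008 ff 0.0
[[-0.999, -0.037, 0.0], [-0.037, 0.999, -0.003], [0.0, -0.003, -1.0]]
```

```bash
P="python3 -m pendant"
$P '[0,0.08,0,0,0,0,0, 0,0.15,0,0,0,0,0, 0,0.15,0,0,0,0,0]' | sed -n '2p;4p'
$P '[0,0.05,0,0,0,0,0, 0,0.07,0,0,0,0,0, 0,0.07,0,0,0,0,0]' | sed -n '2p;4p'
$P '[0,0.02,0,0,0,0,0, 0,0.03,0,0,0,0,0]' | sed -n '2p;4p'
$P '[0,0.02,0,0,0,0,0, 0,0.02,0,0,0,0,0]' | sed -n '2p;4p'
python3 -c "
from h import *;st()"
```

```text
tool_pos: [0.5435, 0.1347, 0.0621]
contact_force: [0.7, 0.0, -0.4]
tool_pos: [0.5338, 0.1342, 0.0615]
contact_force: [2.3, 0.4, 0.6]
tool_pos: [0.5337, 0.1343, 0.0618]
contact_force: [14.2, 0.1, -6.9]
tool_pos: [0.5338, 0.1343, 0.062]
contact_force: [17.9, 2.4, -10.0]
67.2 p [0.5338 0.1343 0.062 ] q [ 0.056  0.879 -0.674  1.903  0.886  0.676  0.432] F [ 17.9   2.4 -10. ] op 0.009 ff 9.1
[[-0.999, -0.032, 0.013], [-0.032, 0.999, 0.001], [-0.013, 0.0, -1.0]]
```

```bash
P="python3 -m pendant"
$P '[0,-0.1,0,0,0,0,0, 0,-0.2,0,0,0,0,0, 0,-0.2,0,-0.3,0,0,0, 0,-0.2,0,-0.6,0,0,0, 0,-0.2,0,-0.9,0,0,0, 0,-0.2,0,-0.9,0,0,0]' | sed -n '2p;4p'
$P '[0,0.4,-0.9,-0.3,0,0,0, 0,0.4,-0.9,-0.3,0,0,0, 0,0.4,-0.9,-0.3,0,0,0, 0,0.4,-0.9,-0.3,0,0,0, 0,0.4,-0.9,-0.3,0,0,0]' | sed -n '2p;4p'
$P '[0,0.9,0,0,0,0,0, 0,0.9,0,0,0,0,0, 0,0.9,0,0,0,0,0, 0,0.9,0,0,0,0,0, 0,0.9,0,0,0,0,0, 0,0.9,0,0,0,0,0, 0,0.9,0,0,0,0,0, 0,0.9,0,0,0,0,0]' | sed -n '2p;4p'
python3 - <<'E'
from h import *
green("scene","pics/s18.png"); green("top","pics/top18.png")
A=cv2.imread("pics/s14.png"); B=cv2.imread("pics/s18.png"); C=cv2.imread("pics/s17.png")
# regions: tray rim, lever grip neighbourhood, scoop, by template matching against the arrested picture
def tm(u,v,h,wd,X):
    t=A[v:v+h,u:u+wd]; S=X[v-15:v+h+15,u-15:u+wd+15]; m=cv2.matchTemplate(S,t,cv2.TM_CCOEFF_NORMED); _,mx,_,l=cv2.minMaxLoc(m); return round(mx,3),(l[0]-15,l[1]-15)
g=px("pics/s14.png",[.511,.136,.108]).round().astype(int); tr=px("pics/s14.png",[.5788,-.2171,.06]).round().astype(int); sc=px("pics/s14.png",[.467,.306,.06]).round().astype(int)
for nm,p,k in(("lever",g,12),("tray",tr,32),("scoop",sc,28)):
    print(nm,p,"now",tm(p[0]-k,p[1]-k,2*k,2*k,B),"free",tm(p[0]-k,p[1]-k,2*k,2*k,C))
O=cv2.imread("pics/scene0.png")
for nm,P in(("oil",[.548,.404,.05]),("foil",None),("hammer",None)):
    p=px("pics/s14.png",P).round().astype(int) if P else np.array({"foil":(313,312),"hammer":(178,245)}[nm])
    A=O; print(nm,tm(p[0]-24,p[1]-24,48,48,B))
E
```

```text
tool_pos: [0.5573, 0.1377, 0.2016]
contact_force: [0.4, -0.2, -0.9]
tool_pos: [0.499, -0.0036, 0.2412]
contact_force: [1.4, 0.2, -0.3]
tool_pos: [0.366, -0.006, 0.2416]
contact_force: [0.1, -0.1, -0.3]
scene 15 [193.7 162.5] z.02 [ 0.55  -0.236  0.02 ] z.07 [ 0.581 -0.197  0.07 ]
top 81 [358.9 173.9] z.02 [ 0.61  -0.255  0.02 ] z.07 [ 0.6   -0.244  0.07 ]
top 142 [340.9 184.8] z.02 [ 0.579 -0.202  0.02 ] z.07 [ 0.57  -0.193  0.07 ]
top 84 [357.  194.2] z.02 [ 0.551 -0.247  0.02 ] z.07 [ 0.543 -0.237  0.07 ]
lever [308 198] now (1.0, (0, 0)) free (0.203, (13, 4))
tray [190 161] now (0.927, (0, 0)) free (0.798, (2, 4))
scoop [374 235] now (0.967, (0, 0)) free (0.971, (0, 0))
oil (0.988, (0, 0))
foil (1.0, (0, 0))
hammer (1.0, (0, 0))
```

```bash
python3 -c "
from plant import r
print(r.finish_job())"
```

```text
the job is handed in; nothing more can be done
None
```

The job is handed in: all four chunks (two from the scoop, two from the bench) are in the tray and the empty scoop stands upright on its mat; the beam swung free and settled tray-down, and is now arrested level, with the bottle, foil and hammer unmoved in the last picture, though an early touch-down to measure the fingertips, which sit 37 mm short of the reported TCP, pressed them on the bench at 58 N.

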